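Level the countertop shelf on its sprung foot

ROBOT

A 7-joint arm with a two-finger parallel gripper is mounted at the origin on a cart in front of the work surface, level with it; the furniture and walls round the work are solid. World frame = base frame: x ahead of the robot, y to its left, z up, the work surface at z = 0. Lengths are in m, angles in rad, forces in N, time in s.
With the tool pointing down it reaches from about 0.35 to 0.9 m from the base axis. Payload 8.1 kg.
Tool frame: the origin (TCP) lies midway between the tips of the shut fingers; the grasp point (between the pads) lies 19 mm behind it; x points along the fingers, z is the direction in which the jaws open and shut, and the axes are right-handed (so a half turn about x gives the same grasp; the last joint's range is limited). The gripper opens to 92 mm and grips with 3 to 60 N. Pads are 19 mm wide; open, the fingers measure 130 mm over their backs; the gripper's body (75 mm by 190 mm) begins 47 mm behind the grasp point.
Start: joints at [1.169, 0.434, 0.025, 1.573, -0.012, 1.134, -0.075], TCP at [0.184, -0.597, 0.192] pointing down, gripper open.
Joint ranges: [-2.62, 2.62], [-0.44, 2.09], [-1.27, 1.32], [0.08, 2.57], [-1.32, 4.46], [0.12, 2], [-2.74, 2.74]. Speed limits (rad/s): [2.22, 2.22, 3.01, 3.01, 3.14, 3.14, 3.14].

INTERFACE

Orientations are given as a rotation vector (axis times angle).
In Python, from cell import arm, optics, finder gives the robot as it stands.
- The arm moves only by the tool send_rows, never from a script. Its argument "rows" is a list that holds one entry, the list of rows, each a list of 7 numbers: the shift along the tool's x, y, z in mm, then the turn, a rotation vector about the tool's x, y, z in degrees, then the opening in per cent of the stroke, from 0 (shut) to 100 (fully open). A call has exactly 8 rows; each row is the pose to reach, as a shift and turn from the pose commanded when the call began, along the tool's axes at that moment; what a row does not reach only later rows make up. A row lasts 1/10 s, in which the tool goes at most 50 mm and 8.59 degrees, less where a joint would pass 70% of its speed; a pose out of reach is approached as far as the arm can. A call with a gripper value outside its range is refused whole. The fingers move at their own pace and stop on an object; "grip_force" is the grip in N (left out, the last holds). Time passes only in rows, so rows that repeat a pose let the fingers close, or fill a call up. It gives the time, the measured TCP pose, the force and the opening at its end, in the units of the state.
- arm.observe(): the state, without advancing time (a new reading comes with each control period).
- optics.get_image(name): name is "scene" or "top"; returns (picture, depth): 384x512x3 uint8, red, green, blue; 384x512 float32, m along the optical axis (not along the pixel's ray), 0 where there is no reading.
- optics.get_calibration(name): a dict with "camera_matrix" (3x3 intrinsics, pixels), "D" ([k1, k2, p1, p2, k3] as OpenCV has them; the pictures are not rectified), "position" and "orientation" of the camera in the world. Camera axes: x right, y up, looking along -z (the intrinsics and any distortion apply to the point x, -y, -z); pixel columns grow to the right and rows downward; lengths in m; the calibration is good to about 2 mm. A picture is of the moment at which its call begins. get_calibration takes no time and is no camera call.
- arm.sign_off(): hands the job in, once; it reports no verdict.
Trained networks look in the newest picture that a camera, given by its name, has taken for a name from the list of things; names that differ only in an ending like _2 or _b are one class to them, and where a whole thing is asked for, a point or a joint stands for the part that bears it (a point fixed in the world has none). Each returns a list of dicts, best first, with "confidence" (0 to 1); they miss things now and then, are a little off and sometimes report something else, mostly with a low value. They report only what shows in the picture. A call takes as long as a camera call. They do not tell look-alikes from the thing itself.
- finder.search_frame(camera, thing): "bbox" ([left, top, width, height] in pixels, round what is visible of it).
- finder.regions_of(camera, thing): "region" (384x512 bool, what is visible of it) and "bbox" ([left, top, width, height] in pixels, round what is visible of it).
- finder.place_of(camera, thing): "xy" ([column, row] in pixels: a listed point, or the origin of a listed thing).
The state is a dict: "clock": time; "joints": joint angles; "dq": joint speeds; "joint_efforts": joint torques, N m; "position": TCP position; "ee_rot": TCP orientation; "force": force on the tool from outside, world axes, zero at the start; "ft_torque": the same for the moment, N m; "width": opening from 0.0 (shut) to 1.0 (fully open).
Only numpy, scipy, OpenCV 4.12 (cv2) and the standard library are available. Lean on these libraries where they do the work, as an engineer would, in place of code of your own. Each camera call takes 0.05 s, during which the arm holds its last target.

TASK

Stand the spirit level in its slot on the little countertop shelf, pushed in all the way, and let go of it. Then press the black knob of the levelling foot down to the end of its spring travel and, keeping it pressed, turn it until the level's bubble rests between the two black lines. Finish still holding the knob pressed down with the bubble centred, and do not disturb the cup, bowl, scraper or jar around the work.

Things in the scene. Friction and masses are not known exactly. Their poses are not given: they have to be found in the camera images.
- level: Short spirit level: aluminium slab with black ends, 24 mm thick (own x), 130 long (own y), 44 high, 0.12 to 0.21 kg, standing upright on its long edge on the worktop at the right. Origin: centre of its underside; z up. Both ends are alike. An olive-green vial in the top edge, 2 to 3 mm proud, has two black lines round it, 10 mm either side of the middle. Grip it across the 24 mm.
- bubble: White bubble in the level's vial, 18 mm long. Origin: its middle, which runs along the level's own y, up to 22 mm either way, toward the higher end: 4 mm per 0.01 rad of slope, settling in about 1.5 s. Dead centre is y = 0, 39.5 mm above the level's underside; within 3 mm of that counts as resting between the lines.
- shelf_feet: The little shelf's feet, fixed to the worktop; origin on the worktop under the middle of the shelf. The shelf is a wooden board 110 mm (x) by 320 mm (y) by 16 mm, its top about 60 mm above the worktop, on a rocker foot at its right end (own -y) and a sprung levelling foot with a knob at its left end (own +y). The board slopes along y by up to 0.05 rad.
- slot (a point): Middle of the floor of the level's slot, on the board's top. x across the slot, y along it toward the knob, z square to the board. The slot is 27 mm wide and 136 mm long inside, between aluminium rails 8 mm thick and 17 mm high above the floor (the top 5 mm stepped back 3 mm as a lead-in), with end stops 14 mm high. It tilts with the board.
- knob: Round black fluted knob of the levelling foot, 170 mm from the slot's middle along the slot's +y. Origin: centre of its underside, 4 mm above the board. A collar 60 mm across, 8 mm high, and above it the grip, 36 mm across, its top 44 mm above the origin. It turns about its own z with a steady friction of 0.25 N m and stays where it is left.
- knob_top (a point): Middle of the knob's top. Turning the knob clockwise seen from above raises this end of the shelf, knob included: 9 mm, and 0.035 rad of slope, per radian; anticlockwise lowers it. At the start, once the foot is pressed down, this end is too low by 0.5 to 1.4 rad of the knob; at least 1.7 rad clockwise is free.
- foot_press (a joint): Spring travel of the levelling foot: 0 = up, 0.03 rad = pushed down to its stop (knob 8 mm lower); above 0.026 counts as fully pressed. The shelf's end goes down with the knob. About 3 N starts it, 7 to 9 N at the knob brings it to the stop, 20 N does no harm; it springs up when the push ends.
- cup: Clear travel cup with orange cap, 66 mm across, 160 mm tall, standing left of the shelf. Bystander. Origin: centre of underside.
- bowl: Brown stoneware bowl, 129 mm across, 57 mm high, behind the shelf at the right. Bystander. Origin: centre of underside.
- scraper: Scraper with purple grip, 31 x 152 x 23 mm, lying far right. Bystander. Origin: centre of underside.
- jar: Glass jar with a red lid, 65 mm across, 82 mm tall, at the front left. Bystander. Origin: centre of underside.
There are look-alikes about, which are no part of the job. There is more than one size of the level; the one meant has the size given above.

How it is judged:
On the way, in this order (a step that is already met when the one before it is completed fails the run):
1. the level stands fully seated in the slot and has been let go (z of level in the frame of slot between -0.003 and 0.003 m and x of level in the frame of slot between -0.008 and 0.008 m and y of level in the frame of slot between -0.008 and 0.008 m and angle between the z axis of level and the z axis of slot, either way round below 0.05 rad and angle between level's own z axis and vertical below 0.3 rad and contact force between each of the arm, the fingers and level below 0.5 N), for 0.3 s.
2. with the level still seated, the foot is pressed fully down by the fingers on the knob and the bubble is centred (all of step 1 and value of joint foot_press above 0.026 rad and contact force between the fingers and knob above 4 N and y of bubble in the frame of level between -0.003 and 0.003 m), for 0.5 s.
At the end, for the whole second after the job is handed in: Level untouched and fully in the slot (within 3 mm of its floor, 8 mm across and along, square within 0.05 rad); fingers push the knob with over 4 N, foot_press above 0.026 rad; the bubble within 3 mm of the vial's middle; held so through the last second (all of step 2); the arm keeps its last pose, push and grip.
It fails at once if the cup is moved more than 30 mm (distance of cup from where it was at the start of the episode above 0.03 m).
It fails at once if the bowl is moved more than 30 mm (distance of bowl from where it was at the start of the episode above 0.03 m).
It fails at once if the scraper is moved more than 30 mm (distance of scraper from where it was at the start of the episode above 0.03 m).
It fails at once if the jar is moved more than 30 mm (distance of jar from where it was at the start of the episode above 0.03 m).
It also fails if it takes over 58 s, if anything falls off the work surface, if the arm or the gripper's body presses on something with over 40 N, if the wrist force passes 120 N, or if a joint passes its speed limit or range.

## Working session

There is one attempt and no reset: what is moved stays moved. The work goes in short steps, Python scripts to look and compute and a tool call to move; the robot and the scene stay as the last step left them, time stands still between calls to the robot, and variables do not carry over. Pictures are saved under pics/ and viewed, and the job is handed in when it is done.

Besides the shell and the picture viewer there is one more tool, called after "Call:" by a JSON object that holds its "method" and its "body", one argument or row to a line. send_rows: Moves the arm, as the interface text tells. Its arguments: {"type":"object","properties":{"rows":{"type":"array"},"grip_force":{"type":"number"}},"required":["rows"]}

```bash
ls; mkdir -p pics; cat > h.py <<'E'
import numpy as np, cv2
from scipy.spatial.transform import Rotation as R
from cell import arm, optics, finder
def cal(n):
    c=optics.get_calibration(n); K=np.array(c["camera_matrix"],float); D=np.array(c["D"],float)
    o=np.array(c["orientation"],float); p=np.array(c["position"],float)
    Rm=R.from_rotvec(o).as_matrix() if o.size==3 else (o if o.shape==(3,3) else R.from_quat(o).as_matrix())
    return K,D,p,Rm
def rays(n,uv):
    K,D,p,Rm=cal(n); q=cv2.undistortPoints(np.asarray(uv,float).reshape(-1,1,2),K,D).reshape(-1,2)
    return np.c_[q[:,0],-q[:,1],-np.ones(len(q))],p,Rm
def at_depth(n,uv,d):
    r,p,Rm=rays(n,uv); return (r*np.asarray(d,float).reshape(-1,1))@Rm.T+p
def at_z(n,uv,z):
    r,p,Rm=rays(n,uv); w=r@Rm.T; return p+w*((z-p[2])/w[:,2])[:,None]
def proj(n,P):
    K,D,p,Rm=cal(n); c=(np.asarray(P,float).reshape(-1,3)-p)@Rm; c=c*[1,-1,-1]
    return cv2.projectPoints(c,np.zeros(3),np.zeros(3),K,D)[0].reshape(-1,2)
def save(im,f): cv2.imwrite('pics/'+f,im[...,::-1])
E
python3 - <<'E'
from h import *
np.set_printoptions(precision=4,suppress=True)
print(arm.observe())
for n in("scene","top"):
    im,d=optics.get_image(n); save(im,n+'0.png'); np.savez(n+'0.npz',im=im,d=d)
    print(optics.get_calibration(n))
    for t in("level","slot","knob","knob_top","bubble","shelf_feet"):
        for r in finder.place_of(n,t)[:4]: print(n,t,r)
print(arm.observe()["clock"])
E
```

```text
pics
{'clock': 0.0, 'joints': array([ 1.1694,  0.4352,  0.025 ,  1.5741, -0.0116,  1.134 , -0.0751]), 'dq': array([ 0.0004, -0.0008,  0.0008, -0.0013,  0.0012,  0.0001, -0.0009]), 'joint_efforts': array([ -0.0009, -66.7848,   0.9844, -31.4463,  -0.0606,   0.0428,
         0.0002]), 'position': array([ 0.1837, -0.5968,  0.1913]), 'ee_rot': array([ 0.9873,  1.3372, -0.9859]), 'force': array([-0.1965, -0.1763, -0.6139]), 'ft_torque': array([ 0.0095,  0.0234, -0.0123]), 'width': 0.9983869230168795}
{'camera_matrix': array([[460.4051,   0.    , 260.7847],
       [  0.    , 460.4051, 190.8448],
       [  0.    ,   0.    ,   1.    ]]), 'D': array([0.037, 0.   , 0.   , 0.   , 0.   ]), 'position': array([-0.4216,  0.6136,  1.2892]), 'orientation': array([ 0.4502, -0.8252, -2.0199])}
scene level {'xy': [330.7, 187.4], 'confidence': 0.78}
scene level {'xy': [343.9, 206.2], 'confidence': 0.46}
scene level {'xy': [308.2, 211.3], 'confidence': 0.46}
scene slot {'xy': [254.7, 210.5], 'confidence': 0.73}
scene knob {'xy': [211.7, 227.2], 'confidence': 0.65}
scene knob_top {'xy': [208.3, 221.4], 'con
[... 157 characters left out ...]
19, 197.4918],
       [  0.    ,   0.    ,   1.    ]]), 'D': array([-0.0199,  0.    ,  0.    ,  0.    ,  0.    ]), 'position': array([-0.0999,  0.06  ,  1.5437]), 'orientation': array([ 0.337 , -0.3645, -1.6735])}
top level {'xy': [345.8, 248.6], 'confidence': 0.73}
top level {'xy': [347.3, 216.3], 'confidence': 0.71}
top level {'xy': [310.1, 235.6], 'confidence': 0.45}
top slot {'xy': [245.8, 214.0], 'confidence': 0.9}
top slot {'xy': [402.6, 221.8], 'confidence': 0.64}
top knob {'xy': [200.0, 216.8], 'confidence': 0.51}
top knob_top {'xy': [194.0, 213.8], 'confidence': 0.58}
top knob_top {'xy': [248.4, 218.8], 'confidence': 0.36}
top shelf_feet {'xy': [231.4, 224.4], 'confidence': 0.8}
0.7
```

View pics/scene0.png

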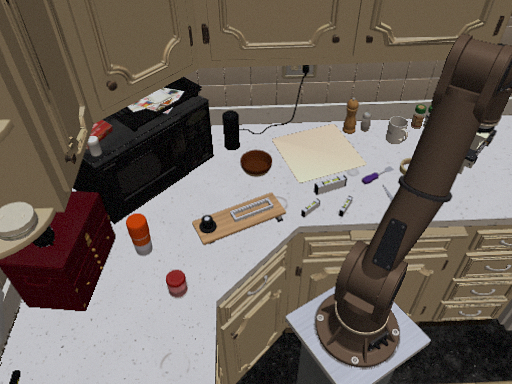

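View pics/top0.png

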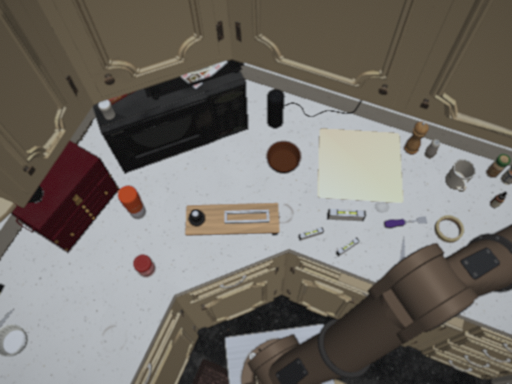

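```bash
python3 - <<'E'
from h import *
a=np.load('top0.npz')['im'][150:290,170:370]; save(cv2.resize(a,None,fx=4,fy=4,interpolation=cv2.INTER_CUBIC),'top0c.png')
a=np.load('scene0.npz')['im'][140:270,180:380]; save(cv2.resize(a,None,fx=4,fy=4,interpolation=cv2.INTER_CUBIC),'scene0c.png')
E
```

```text
(no output)
```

View pics/top0c.png

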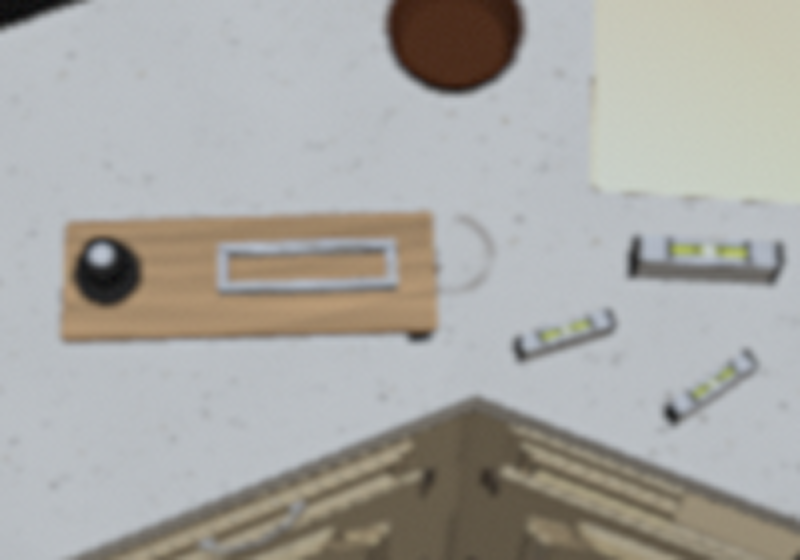

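View pics/scene0c.png

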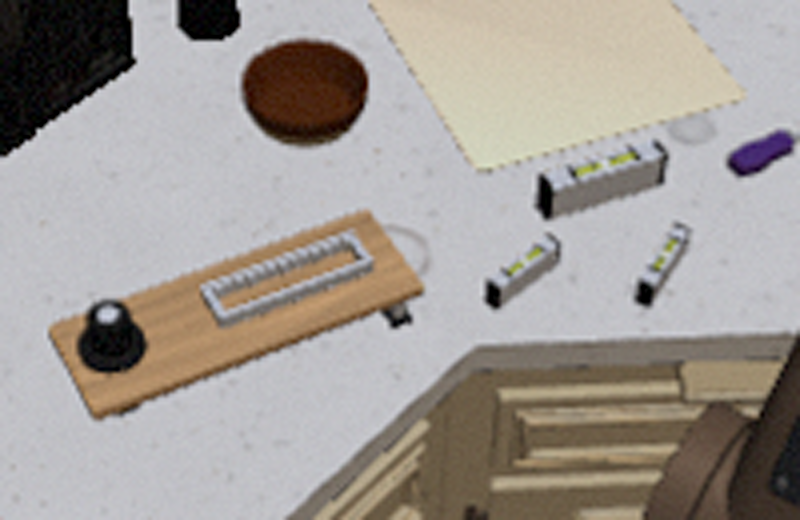

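The three candidates in the top picture are at (345,214), (310,235) and (347,247). The first is about 37 px long, or about 130 mm. The other two are about 85 mm. So the level meant is the one at (345,214). I'll measure it and the shelf from depth.

```bash
python3 - <<'E'
from h import *
np.set_printoptions(precision=4,suppress=True)
for n in("top","scene"):
    z=np.load(n+'0.npz'); d=z['d']; im=z['im'].astype(int)
    v,u=np.mgrid[0:384,0:512]; P=at_depth(n,np.c_[u.ravel(),v.ravel()],d.ravel()).reshape(384,512,3)
    np.save(n+'P.npy',P)
    # worktop
    box={'top':(325,372,203,226),'scene':(308,352,172,198)}[n]
    def sel(b,lo,hi):
        m=np.zeros((384,512),bool); m[b[2]:b[3],b[0]:b[1]]=1
        return m&(P[...,2]>lo)&(P[...,2]<hi)&(d>0)
    t=sel({'top':(300,420,190,300),'scene':(280,330,210,225)}[n],-.02,.02); print(n,'worktop z',np.median(P[t][:,2]))
    m=sel(box,.035,.055); Q=P[m]
    (c,s,a)=cv2.minAreaRect((Q[:,:2]*1000).astype(np.float32)); print('level top',m.sum(),c,s,a,np.median(Q[:,2]))
    b={'top':(170,300,190,250),'scene':(180,300,180,250)}[n]
    m=sel(b,.045,.075)&(im[...,0]-im[...,2]>40); Q=P[m]; print('board',m.sum(),cv2.minAreaRect((Q[:,:2]*1000).astype(np.float32)))
    A=np.c_[Q[:,:2],np.ones(len(Q))]; co=np.linalg.lstsq(A,Q[:,2],rcond=None)[0]; print('plane',co)
    m=sel(b,.06,.1)&(abs(im[...,0]-im[...,2])<25)&(P[...,2]-(P[...,:2]@co[:2]+co[2])>.006)&(im.sum(2)>330); 
    m&=(u>215 if n=='top' else u>228)
    Q=P[m]; print('rails',m.sum(),cv2.minAreaRect((Q[:,:2]*1000).astype(np.float32)),np.median(Q[:,2]))
    m=sel(b,.095,.125); Q=P[m]; print('knobtop',m.sum(),cv2.minEnclosingCircle((Q[:,:2]*1000).astype(np.float32)),np.percentile(Q[:,2],[10,50,90]))
    m=sel(b,.075,.14);m&=(u<215 if n=='top' else u<228); Q=P[m]; print('knob',m.sum(),cv2.minEnclosingCircle((Q[:,:2]*1000).astype(np.float32)),np.percentile(Q[:,2],[10,50,90]))
E
```

```text
top worktop z 0.000979102948135191
level top 274 (503.40557861328125, -304.1635437011719) (128.8040771484375, 30.198413848876953) 79.68736267089844 0.04460979359574335
board 1903 ((528.3534545898438, 92.95125579833984), (315.20660400390625, 109.94923400878906), 84.30247497558594)
plane [-0.0005  0.0048  0.0614]
rails 297 ((525.795654296875, 40.42597198486328), (149.63040161132812, 50.50605010986328), 84.40619659423828) 0.07566431084046954
knobtop 108 ((541.87548828125, 210.34974670410156), 20.535747528076172) [0.1009 0.1089 0.1138]
knob 177 ((541.0631713867188, 210.35281372070312), 29.47187614440918) [0.0765 0.1052 0.1128]
scene worktop z 0.0017459308364465853
level top 205 (483.2079772949219, -292.742919921875) (127.17005157470703, 114.80076599121094) 59.97168731689453 0.044587593976082696
board 1540 ((529.2041625976562, 90.06465148925781), (319.30389404296875, 117.28335571289062), 83.85858917236328)
plane [0.023  0.0028 0.0489]
rails 242 ((526.0079956054688, 39.793983459472656), (153.66505432128906, 51.508460998535156), 84.24333190917969) 0.0756549152674022
knobtop 97 ((541.470458984375, 208.6297149658203), 20.25376319885254) [0.101  0.1093 0.1131]
knob 169 ((539.7899169921875, 211.7825164794922), 29.322662353515625) [0.076  0.1018 0.1122]
```

```bash
python3 - <<'E'
from h import *
ps=[]
for n,c in (('top',(345,214)),('scene',(330,184))):
    im=np.load(n+'0.npz')['im']
    a=im[c[1]-16:c[1]+16,c[0]-25:c[0]+25]; ps.append(cv2.resize(a,None,fx=12,fy=9,interpolation=cv2.INTER_CUBIC))
save(np.vstack(ps),'lev.png')
E
```

```text
(no output)
```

View pics/lev.png

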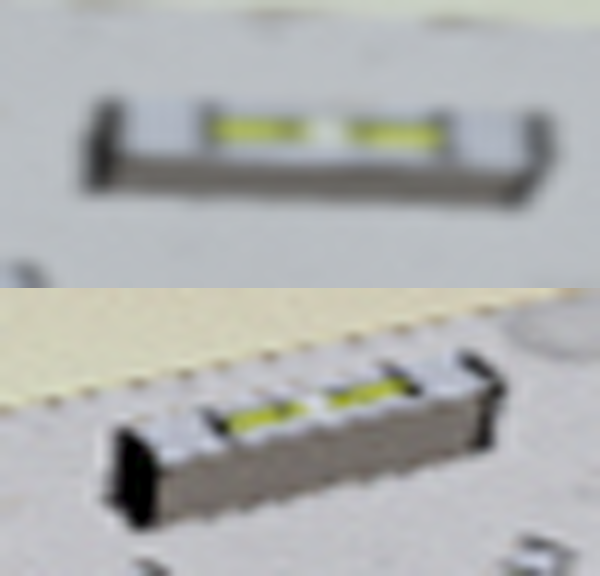

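```bash
python3 - <<'E'
from h import *
np.set_printoptions(precision=4,suppress=True)
s=arm.observe(); print(R.from_rotvec(s['ee_rot']).as_matrix(), s['clock'])
P=np.load('topP.npy'); im=np.load('top0.npz')['im'].astype(int)
for lo in (.038,.041,.043):
    m=np.zeros((384,512),bool); m[200:228,322:374]=1; m&=(P[...,2]>lo)&(P[...,2]<.053)
    Q=P[m][:,:2]*1000; print(lo,m.sum(),cv2.minAreaRect(Q.astype(np.float32)),Q.mean(0)); w,V=np.linalg.eigh(np.cov(Q.T)); print(np.degrees(np.arctan2(V[1,1],V[0,1])),np.sqrt(w*12))
# rail outer boundaries
# vial centroid green/yellow
for n,b in (('top',(325,372,203,226)),('scene',(308,352,172,198))):
    im=np.load(n+'0.npz')['im'].astype(float); P=np.load(n+'P.npy')
    sub=im[b[2]:b[3],b[0]:b[1]]; y=np.clip(np.minimum(sub[...,0],sub[...,1])-sub[...,2]-25,0,None) if 1 else 0
    v,u=np.mgrid[b[2]:b[3],b[0]:b[1]]
    if n=='scene': 
        y=y*(P[b[2]:b[3],b[0]:b[1],2]>.035)
    else: y=y*(v>207)
    c=[(u*y).sum()/y.sum(),(v*y).sum()/y.sum()]; print(n,'vial c',c,at_z(n,[c],.045))
    uu=u[y>10];vv=v[y>10]; 
    Q=at_z(n,np.c_[uu,vv],.045)[:,:2]; w,V=np.linalg.eigh(np.cov(Q.T,aweights=y[y>10])); print(np.degrees(np.arctan2(V[1,1],V[0,1])),len(uu))
# projected overlay: predicted rectangles for level and slot rails
def rect(c,yaw,L,W,z):
    e=np.array([np.cos(yaw),np.sin(yaw)]);f=np.array([e[1],-e[0]])
    return np.array([[*(c+a*L/2*e+b*W/2*f),z] for a,b in((1,1),(1,-1),(-1,-1),(-1,1))])
for n,bx in (('top',(180,375,195,245)),('scene',(190,355,165,250))):
    im=np.load(n+'0.npz')['im']; k=4 
    x0,x1,y0,y1=bx; o=cv2.resize(im[y0:y1,x0:x1],None,fx=k,fy=k,interpolation=cv2.INTER_CUBIC)
    for r,col in ((rect(np.array([.5055,-.304]),np.radians(80),.13,.024,.044),(255,0,0)),(rect(np.array([.526,.040]),np.radians(84.5),.152,.043,.077),(255,0,0)),(rect(np.array([.526,.040]),np.radians(84.5),.136,.027,.061),(0,0,255))):
        q=((proj(n,r)+.5-[x0,y0])*k-.5); cv2.polylines(o,[np.round(q*8).astype(int)],True,col,1,cv2.LINE_AA,3)
    save(o,n+'ov.png')
E
```

```text
[[ 0.      0.9557  0.2942]
 [-0.0001  0.2942 -0.9557]
 [-1.     -0.      0.0001]] 0.7
0.038 252 ((502.6365051269531, -304.0235900878906), (128.8040771484375, 28.63486099243164), 79.68736267089844) [ 502.1456 -303.7897]
79.27633352992444 [ 26.9997 128.5845]
0.041 213 ((502.6241149902344, -303.7160949707031), (128.20346069335938, 28.5003719329834), 79.68736267089844) [ 502.6038 -302.5339]
79.40707035253908 [ 25.7908 124.8359]
0.043 178 ((502.03125, -304.7172546386719), (125.24949645996094, 27.692197799682617), 79.68736267089844) [ 502.2417 -304.0164]
79.41138754346152 [ 25.5517 124.1938]
top vial c [np.float64(346.9064558629776), np.float64(212.23320158102766)] [[ 0.5037 -0.305   0.045 ]]
78.8518910183301 23
scene vial c [np.float64(331.0439223697651), np.float64(180.4964249233912)] [[ 0.5032 -0.3092  0.045 ]]
79.70665817689867 22
```

View pics/topov.png

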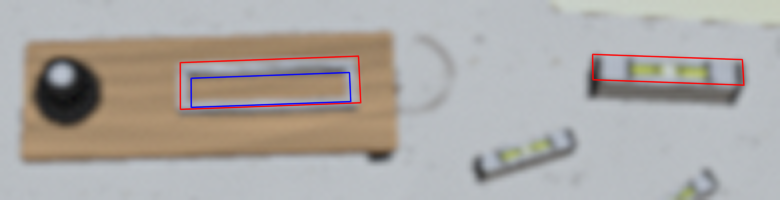

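View pics/sceneov.png

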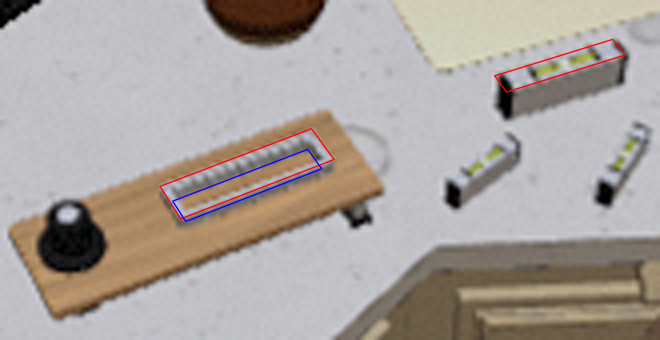

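```bash
cat >> h.py <<'E'
def box(c,yaw,L,W,z0,z1,pitch=0):
    e=np.array([np.cos(yaw),np.sin(yaw),pitch]);f=np.array([np.sin(yaw),-np.cos(yaw),0])
    return np.array([np.r_[c[:2],0]+a*L/2*e+b*W/2*f+[0,0,z] for z in(z0,z1) for a,b in((1,1),(1,-1),(-1,-1),(-1,1))])
def poly(n,P,bx,k=8):
    q=(proj(n,P)+.5-[bx[0],bx[2]])*k-.5
    m=np.zeros(((bx[3]-bx[2])*k,(bx[1]-bx[0])*k),np.float32)
    cv2.fillConvexPoly(m,np.round(cv2.convexHull(q.astype(np.float32))*16).astype(np.int32),1,cv2.LINE_8,4); return m
def down(m,k=8):
    m=cv2.resize(m,None,fx=1/k,fy=1/k,interpolation=cv2.INTER_AREA); return cv2.GaussianBlur(m,(0,0),.8)
def slot_mask(n,x,y,yaw,bx,z=.061,pitch=.005):
    o=poly(n,box((x,y),yaw,.152,.043,z,z+.0165,pitch),bx)
    i=poly(n,box((x,y),yaw,.136,.027,z,z+.0001,pitch),bx)*poly(n,box((x,y),yaw,.136,.030,z+.016,z+.0161,pitch),bx)
    return down(o*(1-i))
def lev_mask(n,x,y,yaw,bx,z=0): return down(poly(n,box((x,y),yaw,.130,.024,z,z+.044),bx))
def ncc(a,b): a=a-a.mean();b=b-b.mean(); return (a*b).sum()/np.sqrt((a*a).sum()*(b*b).sum())
E
python3 - <<'E'
from h import *
from scipy.optimize import minimize
S={'top':(214,280,203,230),'scene':(224,295,190,230)}
L={'top':(322,372,202,228),'scene':(306,354,170,199)}
ims={n:np.load(n+'0.npz')['im'].astype(np.float32) for n in S}
def crop(im,b): return im[b[2]:b[3],b[0]:b[1]]
def wt(n,b): c=crop(ims[n],b); return -(c[...,0]-c[...,2])
def lt(n,b):
    c=crop(ims[n],b); bg=np.median(c.reshape(-1,3),0); return np.clip(np.abs(c-bg).sum(2),0,90)
for name,T,M,B,x0 in(('slot',wt,slot_mask,S,[.525,.040,np.radians(84.5)]),('lev',lt,lev_mask,L,[.5035,-.304,np.radians(79.5)])):
  for ns in(['top'],['scene'],['top','scene']):
    t={n:T(n,B[n]) for n in ns}
    f=lambda p:-sum(ncc(M(n,*p,B[n]),t[n]) for n in ns)
    r=minimize(f,x0,method='Nelder-Mead',options=dict(initial_simplex=[x0]+[np.array(x0)+np.eye(3)[i]*[.004,.004,.04][i] for i in range(3)],xatol=1e-5,fatol=1e-5))
    print(name,ns,r.x[:2],np.degrees(r.x[2]),-r.fun)
E
```

```text
slot ['top'] [0.52646398 0.0423932 ] 84.11357700584439 0.874428391456604
slot ['scene'] [0.52629787 0.03887359] 84.45605553921611 0.1502729058265686
slot ['top', 'scene'] [0.5264131  0.04114708] 84.31162824848684 1.0168606042861938
lev ['top'] [ 0.50258746 -0.30342928] 79.45325570589807 0.8968746066093445
lev ['scene'] [ 0.50342876 -0.3070459 ] 78.48543036781267 0.787734866142273
lev ['top', 'scene'] [ 0.5027573  -0.30481556] 78.99701440070358 1.6778314113616943
```

```bash
cat >> h.py <<'E'
def Rt(yaw_z):  # tool pointing down, tool z at yaw (deg)
    a=np.radians(yaw_z); x=np.array([0,0,-1.]); z=np.array([np.cos(a),np.sin(a),0]); return np.c_[x,np.cross(z,x),z]
def go(p,yaw):
    s=arm.observe(); C=R.from_rotvec(s['ee_rot']).as_matrix(); sh=C.T@(np.array(p)-s['position'])*1000
    t=np.degrees(R.from_matrix(C.T@Rt(yaw)).as_rotvec())
    zz=C[:,2]
    print('t',round(s['clock'],2),'pos',np.round(s['position'],4),'yaw',round(np.degrees(np.arctan2(zz[1],zz[0])),2),'F',np.round(s['force'],1),'w',round(s['width']*92,1),'q',np.round(s['joints'],2))
    print('shift mm',np.round(sh,1),'turn',np.round(t,2))
E
python3 -c "
from h import *
go([.503,-.305,.12],-10.6)"
```

```text
t 0.7 pos [ 0.1839 -0.5973  0.1921] yaw -72.89 F [-0.5 -0.2  0.7] w 92.2 q [ 1.17  0.43  0.03  1.57 -0.01  1.13 -0.08]
shift mm [  72.1  391.  -185.5] turn [-62.29   0.     0.  ]
```

Call:
{"method": "send_rows", "body": {
  "rows": [
    [[5, 40, -19, -7, 0, 0, 100], [12, 85, -40, -15, 0, 0, 100], [20, 130, -62, -23, 0, 0, 100], [28, 175, -83, -31, 0, 0, 100], [36, 220, -104, -39, 0, 0, 100], [45, 265, -126, -47, 0, 0, 100], [54, 310, -147, -55, 0, 0, 100], [63, 352, -167, -62.3, 0, 0, 100]]
  ]
}}

```text
clock: 1.5
position: [0.4724, -0.333, 0.1291]
ee_rot: [0.14, 1.565, -0.141]
force: [0.0, -1.4, -0.7]
width: 1.0
```

```bash
python3 -c "
from h import *
go([.503,-.305,.10],-10.6)"
```

```text
t 1.5 pos [ 0.4724 -0.333   0.1291] yaw -10.28 F [ 0.  -1.4 -0.7] w 92.0 q [ 0.75  0.44 -0.32  1.75  0.16  0.98  0.19]
shift mm [29.1 33.  25. ] turn [0.32 0.05 0.03]
```

Call:
{"method": "send_rows", "body": {
  "rows": [
    [[10, 11, 8, 0.3, 0, 0, 100], [20, 22, 17, 0.3, 0, 0, 100], [29, 33, 25, 0.3, 0, 0, 100], [50, 33, 25, 0.3, 0, 0, 100], [80, 33, 25, 0.3, 0, 0, 100], [100, 33, 25, 0.3, 0, 0, 100], [107, 33, 25, 0.3, 0, 0, 100], [107, 33, 25, 0.3, 0, 0, 100]]
  ]
}}

```text
clock: 2.3
position: [0.5008, -0.3068, 0.0212]
ee_rot: [0.15, 1.567, -0.15]
force: [-0.3, 0.5, -0.4]
width: 1.001
```

```bash
python3 -c "
from h import *
go([.503,-.305,.0215],-10.6)
for n,b in (('top',(300,380,170,250)),('scene',(290,370,140,220))):
  im,d=optics.get_image(n); b_=b; save(cv2.resize(im[b[2]:b[3],b[0]:b[1]],None,fx=7,fy=7,interpolation=cv2.INTER_CUBIC),n+'1.png')"
```

```text
t 2.3 pos [ 0.5008 -0.3068  0.0212] yaw -10.96 F [-0.3  0.5 -0.4] w 92.1 q [ 0.66  0.59 -0.29  1.82  0.23  0.77  0.06]
shift mm [-0.3  2.2  1.8] turn [-0.36 -0.11 -0.01]
```

View pics/top1.png

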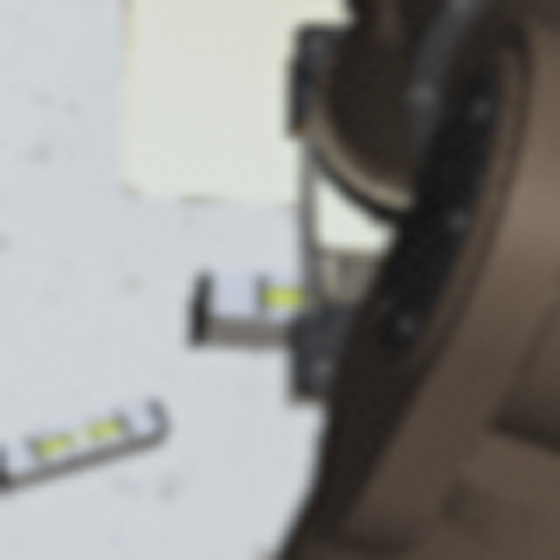

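View pics/scene1.png

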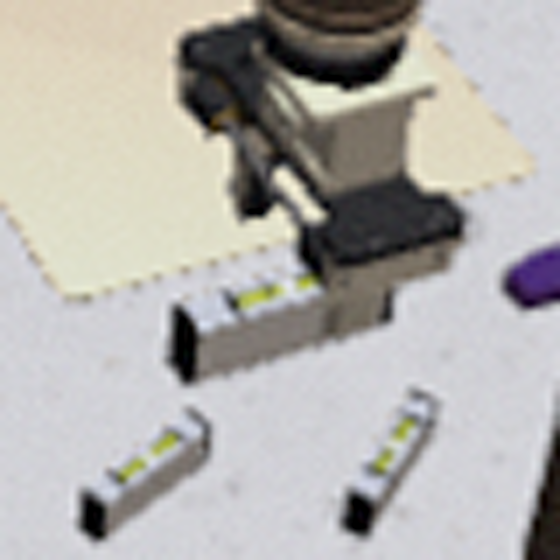

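The fingers straddle the big level (top picture around (345,214)), so I'm closing the gripper.

Call:
{"method": "send_rows", "body": {
  "rows": [
    [[0, 2, 2, -0.3, 0, 0, 60], [0, 2, 2, -0.3, 0, 0, 30], [0, 2, 2, -0.3, 0, 0, 0], [0, 2, 2, -0.3, 0, 0, 0], [0, 2, 2, -0.3, 0, 0, 0], [0, 2, 2, -0.3, 0, 0, 0], [0, 2, 2, -0.3, 0, 0, 0], [0, 2, 2, -0.3, 0, 0, 0]]
  ],
  "grip_force": 25
}}

```text
clock: 3.2
position: [0.504, -0.3049, 0.0221]
ee_rot: [0.145, 1.566, -0.145]
force: [0.5, -0.4, -0.0]
width: 0.351
```

```bash
python3 -c "
from h import *
go([.503,-.305,.18],-10.6)"
```

```text
t 3.2 pos [ 0.504  -0.3049  0.0221] yaw -10.59 F [ 0.5 -0.4 -0. ] w 32.3 q [ 0.66  0.59 -0.29  1.82  0.23  0.77  0.06]
shift mm [-157.9   -0.3   -1. ] turn [ 0.01 -0.    0.  ]
```

Call:
{"method": "send_rows", "body": {
  "rows": [
    [[0, 0, 0, 0, 0, 0, 0], [0, 0, 0, 0, 0, 0, 0], [0, 0, 0, 0, 0, 0, 0], [0, 0, 0, 0, 0, 0, 0], [-10, 0, 0, 0, 0, 0, 0], [-25, 0, 0, 0, 0, 0, 0], [-50, 0, 0, 0, 0, 0, 0], [-50, 0, 0, 0, 0, 0, 0]]
  ]
}}

```text
clock: 4.0
position: [0.5063, -0.3057, 0.0758]
ee_rot: [0.143, 1.561, -0.147]
force: [0.9, 0.1, 0.3]
width: 0.007
```

```bash
python3 -c "
from h import *
go([.503,-.305,.18],-10.6)
im,d=optics.get_image('scene');b=(290,370,140,220); save(cv2.resize(im[b[2]:b[3],b[0]:b[1]],None,fx=7,fy=7,interpolation=cv2.INTER_CUBIC),'scene2.png')"
```

```text
t 4.0 pos [ 0.5063 -0.3057  0.0758] yaw -10.58 F [0.9 0.1 0.3] w 0.6 q [ 0.67  0.52 -0.31  1.77  0.2   0.87  0.09]
shift mm [-1.042e+02 -1.000e-01 -2.800e+00] turn [0.02 0.31 0.09]
```

View pics/scene2.png

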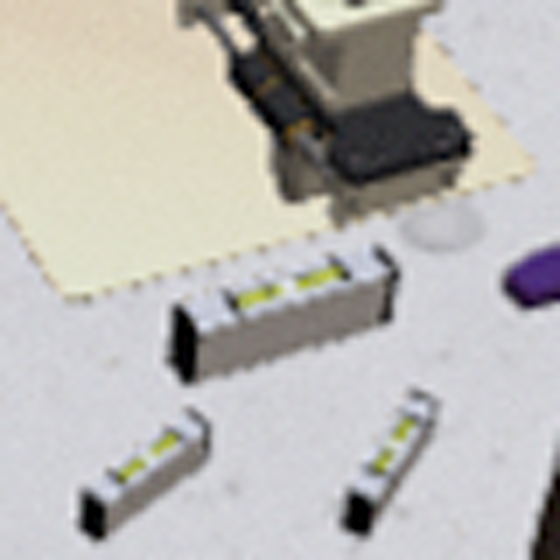

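```bash
python3 -c "
from h import *
p=arm.observe()['position']; print(arm.observe()['joints'])
for dz in (0,.02,.04): print((proj('scene',p+[0,0,dz])-[290,140]+.5)*7)
im,d=optics.get_image('scene')
b=(290,370,110,190); save(cv2.resize(im[b[2]:b[3],b[0]:b[1]],None,fx=7,fy=7,interpolation=cv2.INTER_CUBIC),'scene3.png')
v,u=np.mgrid[140:190,310:365]; P=at_depth('scene',np.c_[u.ravel(),v.ravel()],d[140:190,310:365].ravel()).reshape(50,55,3)
m=np.linalg.norm(P[...,:2]-p[:2],axis=2)<.045
m&=P[...,2]>.05
print('lowest finger z',np.percentile(P[m][:,2],[0,1,3,10,50]))
"
```

```text
[ 0.67242414  0.52036582 -0.31097817  1.77648494  0.20055267  0.87182965
  0.08613933]
[[288.59949938 248.74952714]]
[[292.54681061 221.96824147]]
[[296.5620404  194.74327467]]
lowest finger z [0.05006107 0.05036719 0.05225093 0.12791352 0.20116916]
```

View pics/scene3.png

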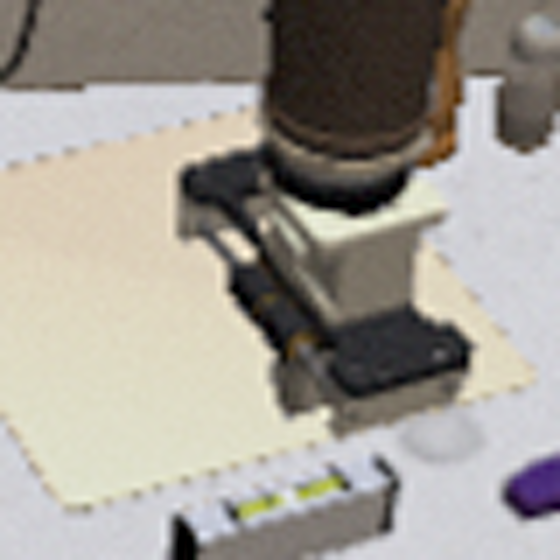

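```bash
python3 -c "
from h import *
s=arm.observe();p=s['position'];C=R.from_rotvec(s['ee_rot']).as_matrix();print(s['width'],p)
im,d=optics.get_image('scene'); np.savez('s4.npz',im=im,d=d)
b=(300,365,120,185);k=9
o=cv2.resize(im[b[2]:b[3],b[0]:b[1]],None,fx=k,fy=k,interpolation=cv2.INTER_CUBIC)
def P(v,c): 
  q=(proj('scene',p+C@np.array(v))[0]-[b[0],b[2]]+.5)*k; cv2.circle(o,tuple(int(a) for a in q),4,c,-1)
P([0,0,0],(255,0,0));P([-.019,0,0],(255,0,255))
for z in(-.019,.019):
  for y in(-.0095,.0095): P([0,y,z],(0,255,0)); P([-.047,y,z],(0,0,255))
save(o,'scene4.png')
v,u=np.mgrid[0:384,0:512]; W=at_depth('scene',np.c_[u.ravel(),v.ravel()],d.ravel()).reshape(384,512,3); T=(W-p)@C
for r in range(160,178,2):
  print(r,[ '%d,%d,%d'%tuple(T[r,c]*1000) for c in range(326,350,3)])
"
```

```text
0.0013214066497260761 [ 0.50454796 -0.30517     0.07311125]
160 ['69,-68,151', '-106,31,-20', '-118,28,-35', '-107,11,-29', '-145,27,-69', '-147,18,-75', '-146,8,-78', '-144,-2,-80']
162 ['65,-59,137', '-65,10,8', '-80,9,-9', '-116,23,-47', '-148,34,-81', '-144,21,-81', '-145,13,-86', '-141,0,-87']
164 ['72,-58,132', '-50,6,12', '-71,9,-11', '-118,29,-58', '-137,32,-80', '-144,27,-90', '-139,13,-89', '-140,5,-95']
166 ['67,-49,116', '-41,6,11', '-61,8,-11', '-63,0,-17', '-134,35,-86', '-138,28,-94', '-132,14,-92', '-127,1,-92']
168 ['73,-47,111', '-39,10,3', '-1218,731,-1077', '-54,-1,-18', '-127,35,-88', '-127,26,-93', '-113,7,-84', '-109,-5,-85']
170 ['72,-40,100', '66,-48,90', '65,-59,84', '68,-72,82', '-108,28,-81', '-107,18,-84', '-105,6,-86', '75,-121,69']
172 ['62,-29,80', '69,-44,82', '64,-53,72', '67,-66,71', '-103,30,-85', '73,-92,66', '72,-102,61', '79,-119,63']
174 ['63,-24,71', '66,-37,68', '70,-50,67', '71,-62,64', '73,-74,60', '77,-89,60', '69,-95,48', '76,-110,49']
176 ['70,-23,67', '70,-34,62', '70,-45,57', '77,-60,58', '26,-40,10', '33,-55,11', '25,-61,0', '73,-103,37']
```

View pics/scene4.png

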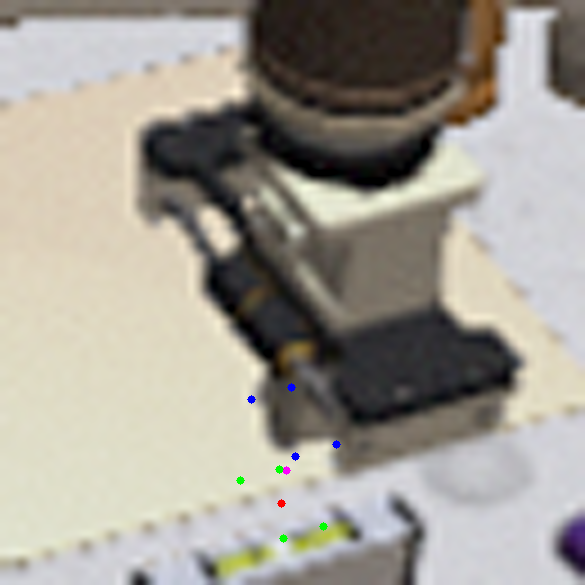

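```bash
python3 -c "
from h import *
s=arm.observe();p=s['position'];C=R.from_rotvec(s['ee_rot']).as_matrix()
im=np.load('s4.npz')['im']
b=(318,350,150,182);k=20
o=cv2.resize(im[b[2]:b[3],b[0]:b[1]],None,fx=k,fy=k,interpolation=cv2.INTER_CUBIC)
for off,c in((-.030,(255,0,0)),(-.037,(0,255,0)),(-.044,(0,0,255))):
  q=[(proj('scene',p+C@np.array([off,y,z]))[0]-[b[0],b[2]]+.5)*k for y,z in((.0095,.019),(.0095,-.019),(-.0095,-.019),(-.0095,.019))]
  cv2.polylines(o,[np.array(q).astype(int)],True,c,1)
save(o[:600],'scene5.png')
"
```

```text
(no output)
```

View pics/scene5.png

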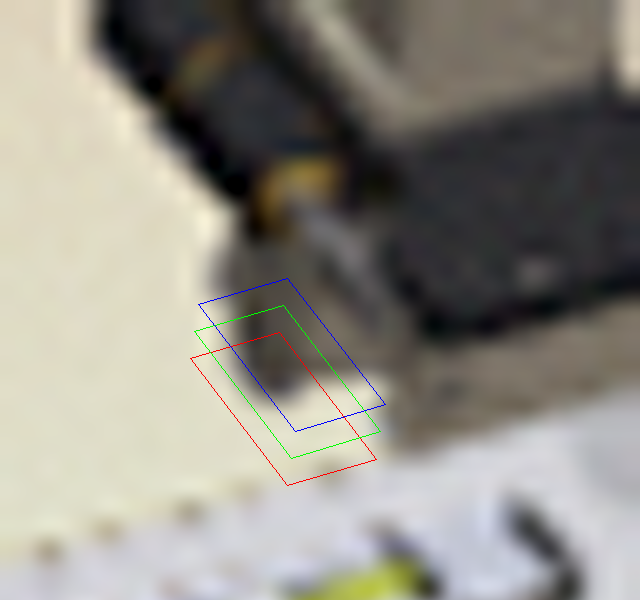

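The picture shows the fingertips ending about 40 mm above the reported TCP, so that grasp closed above the level. I'll open, go lower, and find the true offset by touching the worktop gently.

Call:
{"method": "send_rows", "body": {
  "rows": [
    [[0, 0, -1, 0, 0, 0, 100], [0, 0, -1, 0, 0, 0, 100], [0, 0, -1, 0, 0, 0, 100], [0, 0, -1, 0, 0, 0, 100], [0, 0, -1, 0, 0, 0, 100], [0, 0, -1, 0, 0, 0, 100], [0, 0, -1, 0, 0, 0, 100], [0, 0, -1, 0, 0, 0, 100]]
  ]
}}

```text
clock: 4.95
position: [0.5031, -0.3047, 0.0721]
ee_rot: [0.145, 1.566, -0.145]
force: [1.2, 0.1, -0.2]
width: 0.651
```

Call:
{"method": "send_rows", "body": {
  "rows": [
    [[20, 0, 0, 0, 0, 0, 100], [40, 0, 0, 0, 0, 0, 100], [55, 0, 0, 0, 0, 0, 100], [65, 0, 0, 0, 0, 0, 100], [75, 0, 0, 0, 0, 0, 100], [82, 0, 0, 0, 0, 0, 100], [88, 0, 0, 0, 0, 0, 100], [88, 0, 0, 0, 0, 0, 100]]
  ]
}}

```text
clock: 5.75
position: [0.5028, -0.3045, -0.0165]
ee_rot: [0.145, 1.567, -0.145]
force: [0.4, 0.1, 1.1]
width: 1.001
```

```bash
python3 -c "
from h import *
go([.503,-.305,-.015],-10.6)
im,d=optics.get_image('scene');b=(290,370,130,210); save(cv2.resize(im[b[2]:b[3],b[0]:b[1]],None,fx=7,fy=7,interpolation=cv2.INTER_CUBIC),'scene6.png')"
```

```text
t 5.75 pos [ 0.5028 -0.3045 -0.0165] yaw -10.58 F [0.4 0.1 1.1] w 92.1 q [ 0.64  0.64 -0.27  1.84  0.25  0.69  0.04]
shift mm [-1.5 -0.4  0.3] turn [ 0.02 -0.05 -0.01]
```

View pics/scene6.png

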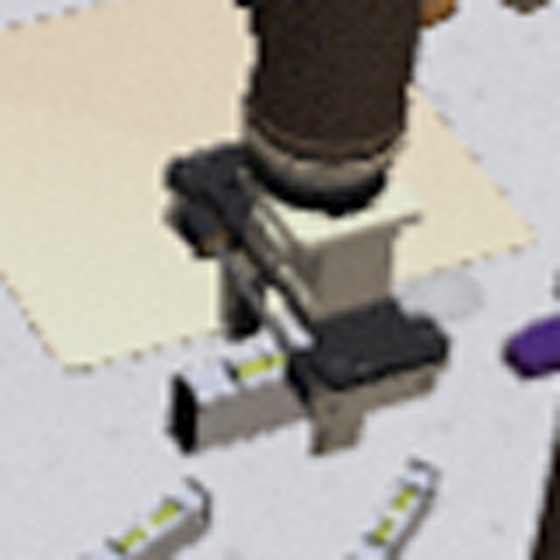

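```bash
python3 -c "
from h import *
s=arm.observe();p=s['position'];C=R.from_rotvec(s['ee_rot']).as_matrix()
for off in (0,-.02,-.037,-.05):
  print(off,[np.round((proj('scene',p+C@np.array([off,y,z]))[0]-[290,130]+.5)*7) for y,z in((.0095,-.046),(.0095,-.065),(-.0095,-.065))])
"
```

```text
0 [array([298., 497.]), array([314., 520.]), array([344., 510.])]
-0.02 [array([301., 472.]), array([318., 495.]), array([349., 486.])]
-0.037 [array([305., 451.]), array([322., 474.]), array([353., 464.])]
-0.05 [array([307., 434.]), array([325., 457.]), array([355., 447.])]
```

Call:
{"method": "send_rows", "body": {
  "rows": [
    [[3, 0, 0, 0, 0, 0, 100], [6, 0, 0, 0, 0, 0, 100], [9, 0, 0, 0, 0, 0, 100], [12, 0, 0, 0, 0, 0, 100], [15, 0, 0, 0, 0, 0, 100], [18, 0, 0, 0, 0, 0, 100], [20, 0, 0, 0, 0, 0, 100], [20, 0, 0, 0, 0, 0, 100]]
  ]
}}

```text
clock: 6.6
position: [0.5031, -0.3047, -0.0344]
ee_rot: [0.145, 1.566, -0.146]
force: [-6.5, 2.9, 20.8]
width: 1.002
```

Call:
{"method": "send_rows", "body": {
  "rows": [
    [[1, 0, 0, 0, 0, 0, 100], [2, 0, 0, 0, 0, 0, 100], [2, 0, 0, 0, 0, 0, 100], [3, 0, 0, 0, 0, 0, 100], [4, 0, 0, 0, 0, 0, 100], [5, 0, 0, 0, 0, 0, 100], [5, 0, 0, 0, 0, 0, 100], [5, 0, 0, 0, 0, 0, 100]]
  ]
}}

```text
clock: 7.4
position: [0.5032, -0.3048, -0.0349]
ee_rot: [0.143, 1.565, -0.147]
force: [-21.6, 9.4, 76.1]
width: 1.001
```

Call:
{"method": "send_rows", "body": {
  "rows": [
    [[-8, 0, 0, 0, 0, 0, 100], [-18, 0, 0, 0, 0, 0, 100], [-28, 0, 0, 0, 0, 0, 100], [-28, 0, 0, 0, 0, 0, 60], [-28, 0, 0, 0, 0, 0, 30], [-28, 0, 0, 0, 0, 0, 0], [-28, 0, 0, 0, 0, 0, 0], [-28, 0, 0, 0, 0, 0, 0]]
  ]
}}

```text
clock: 8.2
position: [0.5028, -0.3045, -0.0134]
ee_rot: [0.145, 1.567, -0.145]
force: [-0.9, -0.3, -0.2]
width: 0.616
```

Call:
{"method": "send_rows", "body": {
  "rows": [
    [[0, 0, 0, 0, 0, 0, 0], [0, 0, 0, 0, 0, 0, 0], [0, 0, 0, 0, 0, 0, 0], [0, 0, 0, 0, 0, 0, 0], [0, 0, 0, 0, 0, 0, 0], [0, 0, 0, 0, 0, 0, 0], [0, 0, 0, 0, 0, 0, 0], [0, 0, 0, 0, 0, 0, 0]]
  ]
}}

```text
clock: 9.0
position: [0.5034, -0.3047, -0.0128]
ee_rot: [0.145, 1.565, -0.145]
force: [1.2, -1.3, -0.1]
width: 0.258
```

```bash
python3 -c "
from h import *
go([.503,-.305,-.0125],-10.6)
im,d=optics.get_image('scene');b=(290,370,130,210); save(cv2.resize(im[b[2]:b[3],b[0]:b[1]],None,fx=7,fy=7,interpolation=cv2.INTER_CUBIC),'scene7.png')"
```

```text
t 9.0 pos [ 0.5034 -0.3047 -0.0128] yaw -10.58 F [ 1.2 -1.3 -0.1] w 23.7 q [ 0.65  0.63 -0.28  1.84  0.25  0.7   0.04]
shift mm [-0.3 -0.3 -0.3] turn [0.02 0.03 0.01]
```

View pics/scene7.png

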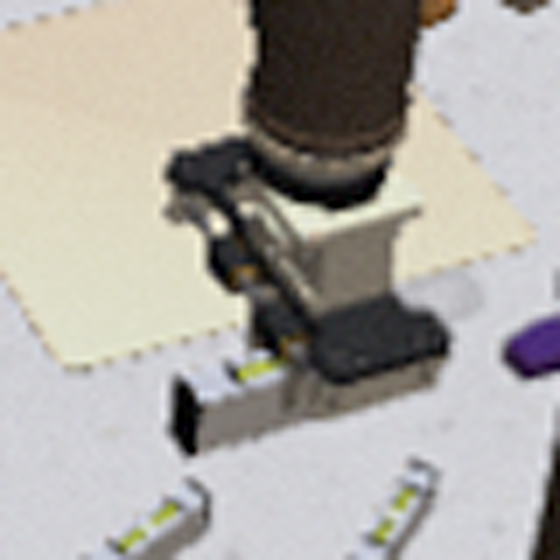

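Call:
{"method": "send_rows", "body": {
  "rows": [
    [[-6, 0, 0, 0, 0, 0, 0], [-20, 0, 0, 0, 0, 0, 0], [-45, 0, 0, 0, 0, 0, 0], [-75, 0, 0, 0, 0, 0, 0], [-105, 0, 0, 0, 0, 0, 0], [-125, 0, 0, -2, 0, 0, 0], [-130, 0, 0, -4, 0, 0, 0], [-130, 0, 0, -4.9, 0, 0, 0]]
  ]
}}

```text
clock: 9.85
position: [0.5035, -0.305, 0.1192]
ee_rot: [0.076, 1.567, -0.078]
force: [0.0, 0.1, -2.2]
width: 0.258
```

```bash
python3 -c "
from h import *
go([.5265,.0408,.11],-5.7)
im,d=optics.get_image('scene');b=(290,370,110,190); save(cv2.resize(im[b[2]:b[3],b[0]:b[1]],None,fx=7,fy=7,interpolation=cv2.INTER_CUBIC),'scene8.png')"
```

```text
t 9.85 pos [ 0.5035 -0.305   0.1192] yaw -5.63 F [ 0.   0.1 -2.2] w 23.7 q [ 0.7   0.47 -0.35  1.73  0.19  0.97  0.18]
shift mm [  8.8 346.4 -11.1] turn [0.07 0.12 0.07]
```

View pics/scene8.png

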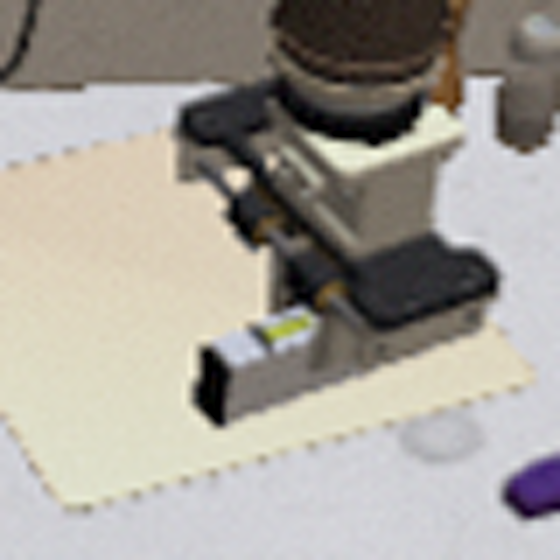

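Call:
{"method": "send_rows", "body": {
  "rows": [
    [[0, 30, -1, 0, 0, 0, 0], [0, 75, -3, 0, 0, 0, 0], [0, 122, -4, 0, 0, 0, 0], [0, 170, -6, 0, 0, 0, 0], [0, 218, -8, 0, 0, 0, 0], [0, 266, -9, 0, 0, 0, 0], [0, 312, -10, 0, 0, 0, 0], [0, 346, -11, 0, 0, 0, 0]]
  ]
}}

```text
clock: 10.7
position: [0.5255, 0.0442, 0.1168]
ee_rot: [0.077, 1.571, -0.076]
force: [-1.0, 0.0, -2.5]
width: 0.262
```

Call:
{"method": "send_rows", "body": {
  "rows": [
    [[5, 0, 0, 0, 0, 0, 0], [10, 0, 0, 0, 0, 0, 0], [15, 0, 0, 0, 0, 0, 0], [20, 0, 0, 0, 0, 0, 0], [20, 0, 0, 0, 0, 0, 0], [20, 0, 0, 0, 0, 0, 0], [20, 0, 0, 0, 0, 0, 0], [20, 0, 0, 0, 0, 0, 0]]
  ]
}}

```text
clock: 11.5
position: [0.5266, 0.0406, 0.0973]
ee_rot: [0.078, 1.569, -0.078]
force: [0.2, -0.6, -2.3]
width: 0.26
```

```bash
python3 -c "
from h import *
go([.5265,.0408,.10],-5.7)
for n,b in (('top',(210,290,175,255)),('scene',(215,305,145,235))):
  im,d=optics.get_image(n); np.savez(n+'9.npz',im=im,d=d); save(cv2.resize(im[b[2]:b[3],b[0]:b[1]],None,fx=7,fy=7,interpolation=cv2.INTER_CUBIC),n+'9.png')"
```

```text
t 11.5 pos [0.5266 0.0406 0.0973] yaw -5.7 F [ 0.2 -0.6 -2.3] w 23.9 q [ 0.15  0.42 -0.43  1.9   0.23  0.87 -0.5 ]
shift mm [-2.7  0.2 -0.1] turn [-0.    0.03 -0.  ]
```

View pics/top9.png

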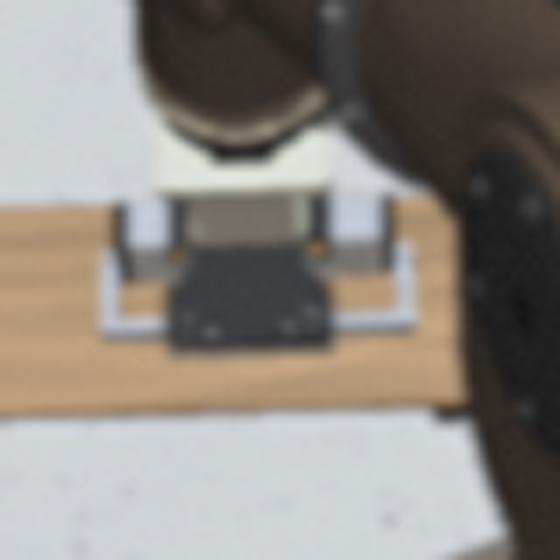

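View pics/scene9.png

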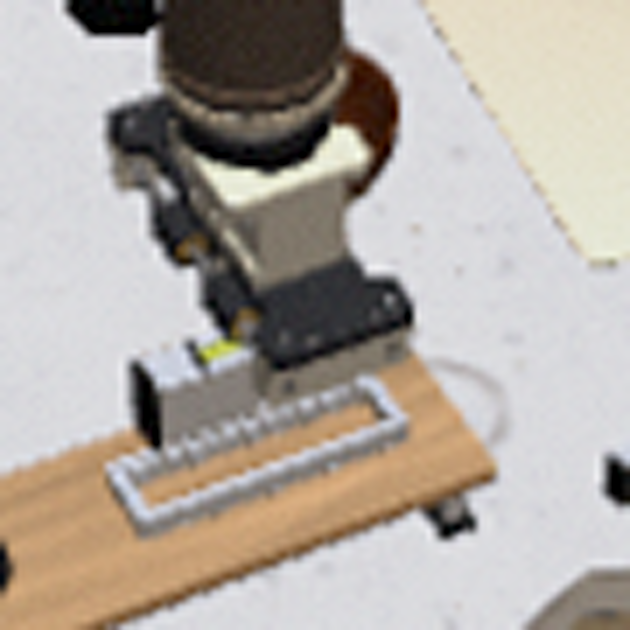

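```bash
python3 - <<'E'
from h import *
for n,bx,k in (('top',(218,276,196,230),13),('scene',(224,280,186,226),13)):
    im=np.load(n+'9.npz')['im']; x0,x1,y0,y1=bx; o=cv2.resize(im[y0:y1,x0:x1],None,fx=k,fy=k,interpolation=cv2.INTER_CUBIC)
    for B,col in ((box((.5266,.0406),np.radians(84.3),.13,.024,.110,.154),(255,0,0)),(box((.5263,.0410),np.radians(84.3),.152,.043,.061,.078,.005),(0,160,0))):
        q=np.round(((proj(n,B)+.5-[x0,y0])*k-.5)*8).astype(int)
        cv2.polylines(o,[q[:4],q[4:]],True,col,1,cv2.LINE_AA,3)
    B=box((.5263,.0410),np.radians(84.3),.136,.033,.061,.078,.005); q=np.round(((proj(n,B)+.5-[x0,y0])*k-.5)*8).astype(int); cv2.polylines(o,[q[4:]],True,(0,0,255),1,cv2.LINE_AA,3)
    save(o,n+'9o.png')
E
```

```text
(no output)
```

View pics/top9o.png

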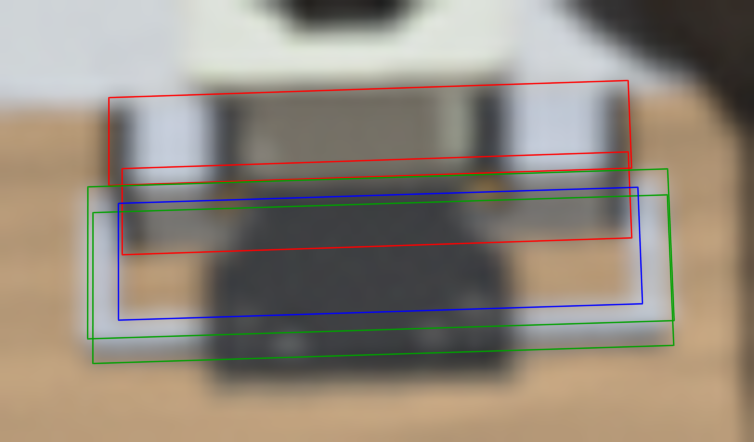

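View pics/scene9o.png

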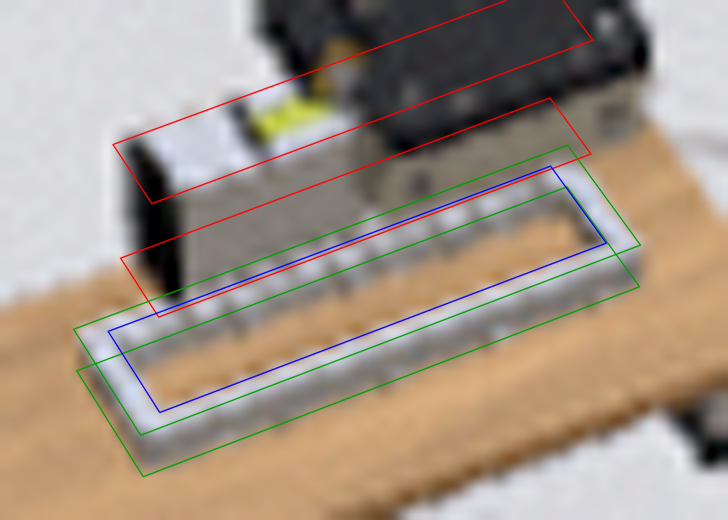

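```bash
python3 - <<'E'
from h import *
np.set_printoptions(linewidth=200)
for f in('top0','top9'):
    im=np.load(f+'.npz')['im'].astype(int)
    for c in (229,231,262,264): print(f,c,[(r,*im[r,c]) for r in range(203,227)][8 if f=='top9' else 0:])
B=lambda z,w:proj('top',box((.5263,.041),np.radians(84.3),.10,w,z,z+.001,.005)[:4])
for z,w in((.061,.043),(.078,.043),(.078,.033),(.061,.027)): print(z,w,B(z,w).round(1).tolist())
E
```

```text
top0 229 [(203, np.int64(181), np.int64(180), np.int64(181)), (204, np.int64(169), np.int64(153), np.int64(138)), (205, np.int64(162), np.int64(136), np.int64(108)), (206, np.int64(157), np.int64(132), np.int64(102)), (207, np.int64(154), np.int64(130), np.int64(101)), (208, np.int64(153), np.int64(129), np.int64(99)), (209, np.int64(155), np.int64(132), np.int64(106)), (210, np.int64(166), np.int64(153), np.int64(143)), (211, np.int64(172), np.int64(173), np.int64(179)), (212, np.int64(152), np.int64(158), np.int64(166)), (213, np.int64(124), np.int64(121), np.int64(121)), (214, np.int64(136), np.int64(120), np.int64(101)), (215, np.int64(160), np.int64(135), np.int64(106)), (216, np.int64(168), np.int64(141), np.int64(109)), (217, np.int64(164), np.int64(137), np.int64(106)), (218, np.int64(160), np.int64(134), np.int64(104)), (219, np.int64(161), np.int64(140), np.int64(117)), (220, np.int64(169), np.int64(161), np.int64(156)), (221, np.int64(165), np.int64(168), np.int64(174)), (222, np.int64(136), np.int64(139), np.int64(143)), (223, np.int64(132), np.int64(121), np.int64(112)),
[... 6895 characters left out ...]
.int64(176), np.int64(168)), (220, np.int64(180), np.int64(183), np.int64(191)), (221, np.int64(151), np.int64(155), np.int64(161)), (222, np.int64(145), np.int64(134), np.int64(123)), (223, np.int64(177), np.int64(150), np.int64(120)), (224, np.int64(195), np.int64(163), np.int64(127)), (225, np.int64(193), np.int64(162), np.int64(127)), (226, np.int64(191), np.int64(160), np.int64(126))]
0.061 0.043 [[232.2, 211.6], [232.3, 223.2], [261.7, 222.3], [261.3, 210.7]]
0.078 0.043 [[231.9, 209.6], [232.0, 221.3], [261.6, 220.4], [261.2, 208.7]]
0.078 0.033 [[231.9, 211.0], [232.0, 220.0], [261.6, 219.0], [261.3, 210.1]]
0.061 0.027 [[232.2, 213.8], [232.3, 221.0], [261.6, 220.1], [261.4, 212.9]]
```

```bash
python3 - <<'E'
from h import *
np.set_printoptions(linewidth=200)
B=lambda z,w,L=.1:proj('top',box((.5266,.0406),np.radians(84.3),L,w,z,z+.001,0)[:4])
print(B(.110,.024).round(2).tolist()); print(B(.154,.024,.13).round(2).tolist(),B(.110,.024,.13).round(2).tolist())
im=np.load('top9.npz')['im'].astype(int)
for r in(206,208,212,213): print(r,[(c,im[r,c].sum()) for c in range(222,234)],[(c,im[r,c].sum()) for c in range(259,272)])
S=lambda z,L:proj('top',box((.5263,.041),np.radians(84.3),L,.02,z,z+.001,.005)[:4])
print(S(.075,.152).round(2).tolist(),S(.061,.152).round(2).tolist(),S(.061,.136).round(2).tolist())
for r in(216,217,218): print(r,[(c,im[r,c,0]-im[r,c,2]) for c in range(222,234)],[(c,im[r,c,0]-im[r,c,2]) for c in range(259,274)])
E
```

```text
[[231.39, 208.33], [231.42, 214.95], [261.57, 213.95], [261.34, 207.34]]
[[225.87, 203.01], [225.87, 209.77], [266.09, 208.44], [265.82, 201.69]] [[226.89, 208.47], [226.9, 215.09], [266.09, 213.8], [265.83, 207.19]]
206 [(222, np.int64(450)), (223, np.int64(450)), (224, np.int64(441)), (225, np.int64(377)), (226, np.int64(275)), (227, np.int64(299)), (228, np.int64(466)), (229, np.int64(583)), (230, np.int64(617)), (231, np.int64(617)), (232, np.int64(600)), (233, np.int64(516))] [(259, np.int64(614)), (260, np.int64(615)), (261, np.int64(612)), (262, np.int64(603)), (263, np.int64(546)), (264, np.int64(413)), (265, np.int64(283)), (266, np.int64(312)), (267, np.int64(392)), (268, np.int64(416)), (269, np.int64(418)), (270, np.int64(418)), (271, np.int64(418))]
208 [(222, np.int64(430)), (223, np.int64(426)), (224, np.int64(418)), (225, np.int64(362)), (226, np.int64(262)), (227, np.int64(300)), (228, np.int64(464)), (229, np.int64(583)), (230, np.int64(612)), (231, np.int64(614)), (232, np.int64(595)), (233, np.int64(513))] [(259, np.int64(571)), (260, np.int64(573)), (261, np.int6
[... 2581 characters left out ...]
 (268, np.int64(-1)), (269, np.int64(26)), (270, np.int64(53)), (271, np.int64(62)), (272, np.int64(62)), (273, np.int64(60))]
218 [(222, np.int64(63)), (223, np.int64(51)), (224, np.int64(16)), (225, np.int64(-11)), (226, np.int64(-3)), (227, np.int64(34)), (228, np.int64(60)), (229, np.int64(64)), (230, np.int64(62)), (231, np.int64(62)), (232, np.int64(55)), (233, np.int64(38))] [(259, np.int64(53)), (260, np.int64(54)), (261, np.int64(53)), (262, np.int64(53)), (263, np.int64(52)), (264, np.int64(52)), (265, np.int64(45)), (266, np.int64(23)), (267, np.int64(-1)), (268, np.int64(-2)), (269, np.int64(24)), (270, np.int64(52)), (271, np.int64(64)), (272, np.int64(64)), (273, np.int64(61))]
```

Call:
{"method": "send_rows", "body": {
  "rows": [
    [[5, 1, 0, 0, 0, 0, 0], [10, 1.5, 0, 0, 0, 0, 0], [15, 1.5, 0, 0, 0, 0, 0], [20, 1.5, 0, 0, 0, 0, 0], [24, 1.5, 0, 0, 0, 0, 0], [27, 1.5, 0, 0, 0, 0, 0], [28, 1.5, 0, 0, 0, 0, 0], [28, 1.5, 0, 0, 0, 0, 0]]
  ]
}}

```text
clock: 12.4
position: [0.5265, 0.0422, 0.0689]
ee_rot: [0.078, 1.57, -0.078]
force: [-0.3, 0.4, -2.4]
width: 0.261
```

Call:
{"method": "send_rows", "body": {
  "rows": [
    [[2, 0, 0, 0, 0, 0, 0], [4, 0, 0, 0, 0, 0, 0], [6, 0, 0, 0, 0, 0, 0], [8, 0, 0, 0, 0, 0, 0], [9, 0, 0, 0, 0, 0, 0], [10, 0, 0, 0, 0, 0, 0], [10, 0, 0, 0, 0, 0, 0], [10, 0, 0, 0, 0, 0, 0]]
  ]
}}

```text
clock: 13.2
position: [0.5266, 0.0422, 0.0591]
ee_rot: [0.078, 1.569, -0.078]
force: [-0.2, 1.1, -1.0]
width: 0.259
```

```bash
python3 -c "
from h import *
go([.5265,.042,.048],-5.7)
for n,b in (('top',(218,276,196,230)),('scene',(215,285,175,235))):
  im,d=optics.get_image(n); np.savez(n+'10.npz',im=im,d=d); save(cv2.resize(im[b[2]:b[3],b[0]:b[1]],None,fx=11,fy=9,interpolation=cv2.INTER_CUBIC),n+'10.png')"
```

```text
t 13.2 pos [0.5266 0.0422 0.0591] yaw -5.68 F [-0.2  1.1 -1. ] w 23.8 q [ 0.13  0.47 -0.41  1.93  0.26  0.79 -0.53]
shift mm [11.1 -0.2 -0. ] turn [0.02 0.   0.  ]
```

View pics/top10.png

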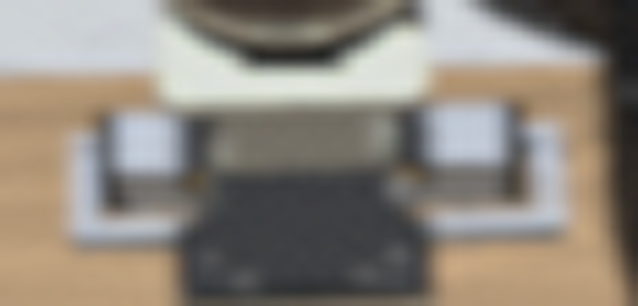

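View pics/scene10.png

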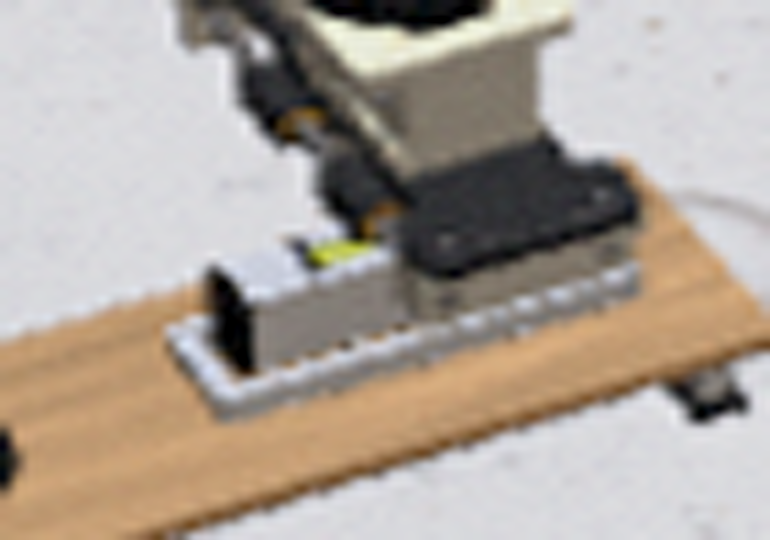

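Call:
{"method": "send_rows", "body": {
  "rows": [
    [[1, -0.7, 0, 0, 0, 0, 0], [2, -0.7, 0, 0, 0, 0, 0], [3, -0.7, 0, 0, 0, 0, 0], [4, -0.7, 0, 0, 0, 0, 0], [5, -0.7, 0, 0, 0, 0, 0], [6, -0.7, 0, 0, 0, 0, 0], [6, -0.7, 0, 0, 0, 0, 0], [6, -0.7, 0, 0, 0, 0, 0]]
  ]
}}

```text
clock: 14.1
position: [0.5265, 0.0416, 0.0531]
ee_rot: [0.078, 1.569, -0.078]
force: [0.0, -0.1, -2.0]
width: 0.259
```

```bash
python3 -c "
from h import *
go([.5265,.0415,.048],-5.7)"
```

```text
t 14.1 pos [0.5265 0.0416 0.0531] yaw -5.68 F [ 0.  -0.1 -2. ] w 23.8 q [ 0.12  0.48 -0.41  1.94  0.27  0.78 -0.53]
shift mm [ 5.1 -0.1  0. ] turn [0.02 0.   0.  ]
```

Clear inside the rails at 5 mm above the floor; continue down until it touches.

Call:
{"method": "send_rows", "body": {
  "rows": [
    [[1, 0, 0, 0, 0, 0, 0], [2, 0, 0, 0, 0, 0, 0], [3, 0, 0, 0, 0, 0, 0], [4, 0, 0, 0, 0, 0, 0], [5, 0, 0, 0, 0, 0, 0], [5.5, 0, 0, 0, 0, 0, 0], [5.5, 0, 0, 0, 0, 0, 0], [5.5, 0, 0, 0, 0, 0, 0]]
  ]
}}

```text
clock: 14.9
position: [0.5265, 0.0415, 0.0476]
ee_rot: [0.078, 1.569, -0.078]
force: [0.3, -1.1, -0.7]
width: 0.261
```

```bash
python3 -c "
from h import *
go([.5265,.0415,.048],-5.7)
for n,b in (('scene',(215,285,175,235)),):
  im,d=optics.get_image(n); np.savez(n+'11.npz',im=im,d=d); save(cv2.resize(im[b[2]:b[3],b[0]:b[1]],None,fx=11,fy=9,interpolation=cv2.INTER_CUBIC),n+'11.png')"
```

```text
t 14.9 pos [0.5265 0.0415 0.0476] yaw -5.68 F [ 0.3 -1.1 -0.7] w 24.0 q [ 0.12  0.49 -0.41  1.94  0.27  0.76 -0.54]
shift mm [-0.4  0.   0. ] turn [0.02 0.   0.01]
```

View pics/scene11.png

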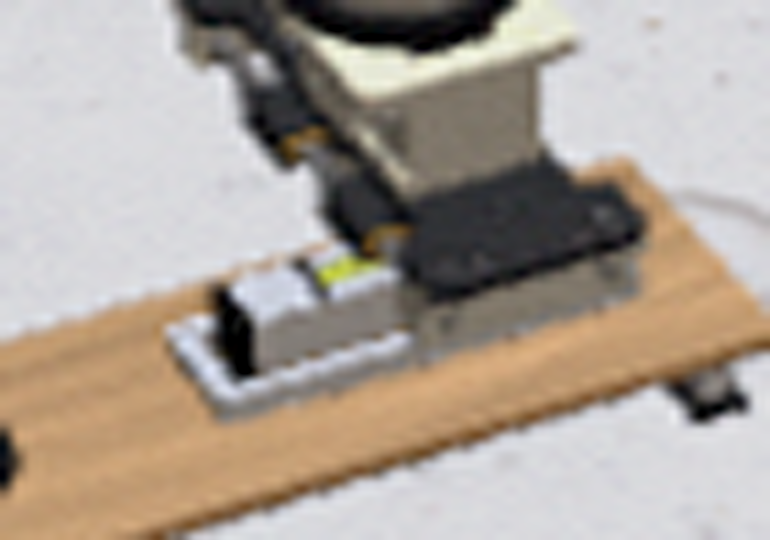

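Call:
{"method": "send_rows", "body": {
  "rows": [
    [[0.7, 0, 0, 0, 0, 0, 0], [1.4, 0, 0, 0, 0, 0, 0], [2, 0, 0, 0, 0, 0, 0], [2.5, 0, 0, 0, 0, 0, 0], [2.5, 0, 0, 0, 0, 0, 0], [2.5, 0, 0, 0, 0, 0, 0], [2.5, 0, 0, 0, 0, 0, 0], [2.5, 0, 0, 0, 0, 0, 0]]
  ]
}}

```text
clock: 15.75
position: [0.5268, 0.0419, 0.0464]
ee_rot: [0.078, 1.568, -0.078]
force: [-5.4, -0.5, 16.5]
width: 0.26
```

Call:
{"method": "send_rows", "body": {
  "rows": [
    [[-1, 0, 0, 0, 0, 0, 0], [-1.8, 0, 0, 0, 0, 0, 0], [-1.8, 0, 0, 0, 0, 0, 60], [-1.8, 0, 0, 0, 0, 0, 100], [-1.8, 0, 0, 0, 0, 0, 100], [-1.8, 0, 0, 0, 0, 0, 100], [-1.8, 0, 0, 0, 0, 0, 100], [-1.8, 0, 0, 0, 0, 0, 100]]
  ]
}}

```text
clock: 16.55
position: [0.5265, 0.0415, 0.0468]
ee_rot: [0.078, 1.569, -0.078]
force: [0.5, -0.2, 0.4]
width: 0.733
```

Call:
{"method": "send_rows", "body": {
  "rows": [
    [[0, 0, 0, 0, 0, 0, 100], [0, 0, 0, 0, 0, 0, 100], [-10, 0, 0, 0, 0, 0, 100], [-30, 0, 0, 0, 0, 0, 100], [-55, 0, 0, 0, 0, 0, 100], [-80, 0, 0, 0, 0, 0, 100], [-80, 0, 0, 0, 0, 0, 100], [-80, 0, 0, 0, 0, 0, 100]]
  ]
}}

```text
clock: 17.35
position: [0.5269, 0.0415, 0.1278]
ee_rot: [0.078, 1.568, -0.078]
force: [-0.4, -0.6, 0.3]
width: 1.0
```

```bash
python3 -c "
from h import *
go([.5415,.21,.13],20)
for n,b in (('top',(180,280,190,240)),('scene',(195,295,175,245))):
  im,d=optics.get_image(n); np.savez(n+'12.npz',im=im,d=d); save(cv2.resize(im[b[2]:b[3],b[0]:b[1]],None,fx=8,fy=8,interpolation=cv2.INTER_CUBIC),n+'12.png')"
```

```text
t 17.35 pos [0.5269 0.0415 0.1278] yaw -5.69 F [-0.4 -0.6  0.3] w 92.0 q [ 0.16  0.39 -0.44  1.86  0.2   0.94 -0.48]
shift mm [ -2.2 169.1  -2.2] turn [-2.569e+01  1.000e-01  1.000e-02]
```

View pics/top12.png

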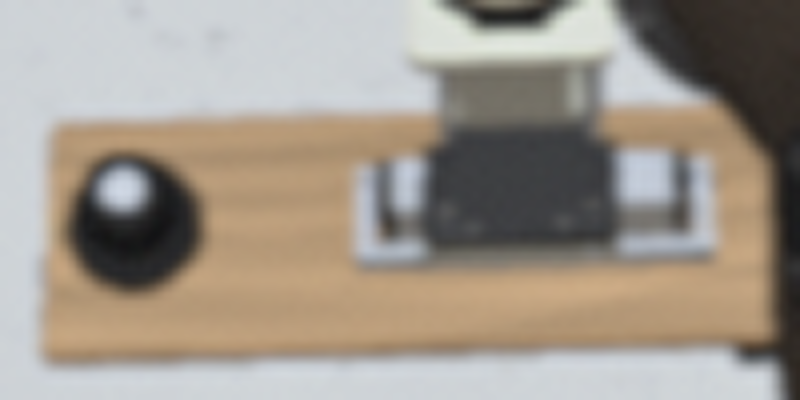

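View pics/scene12.png

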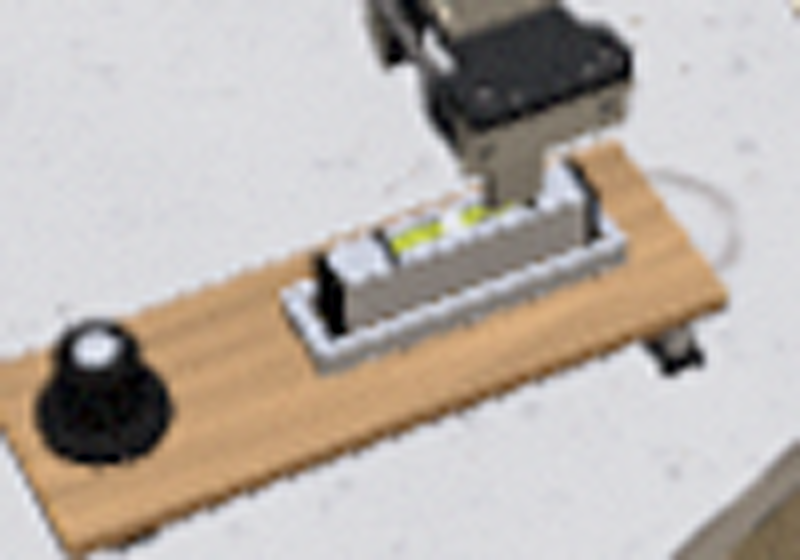

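```bash
python3 - <<'E'
from h import *
np.set_printoptions(precision=4,suppress=True)
for n in('top','scene'):
    P=np.load(n+'P.npy'); im=np.load(n+'0.npz')['im'].astype(int)
    m=(im[...,0]-im[...,2]>90)&(im[...,0]>150)&(P[...,2]>.1)&(P[...,2]<.18)&(P[...,1]>.2)
    Q=P[m]; print(n,m.sum(),'cup cap',np.median(Q,0),Q.min(0),Q.max(0))
    b=(100,150,180,220)
    m=np.zeros((384,512),bool)
    if n=='top': m[250:275,130:160]=1; m&=P[...,2]>.07; print('jar',np.median(P[m],0))
    print([ (r['xy'],r['confidence']) for r in finder.place_of(n,'cup')][:2], [at_z(n,[r['xy']],0) for r in finder.place_of(n,'cup')][:2])
    # anything tall within 0.16 of knob
    m=(np.linalg.norm(P[...,:2]-[.5415,.21],axis=2)<.2)&(P[...,2]>.12)&(P[...,2]<.5); print('tall near',m.sum(),P[m].min(0) if m.any() else '',P[m].max(0) if m.any() else '')
E
```

```text
top 227 cup cap [0.6178 0.4224 0.1617] [0.5884 0.3947 0.1532] [0.6492 0.4496 0.1694]
jar [0.4015 0.3973 0.0829]
[([137.6, 210.7], 0.68)] [array([[0.6292, 0.4272, 0.    ]])]
tall near 42 [0.5372 0.2033 0.1206] [0.6224 0.4019 0.1656]
scene 228 cup cap [0.6161 0.4232 0.1609] [0.5901 0.3929 0.1274] [0.6479 0.5728 0.1685]
[([142.9, 250.6], 0.94)] [array([[0.6216, 0.4267, 0.    ]])]
tall near 32 [0.5977 0.3887 0.1239] [0.6215 0.4016 0.1631]
```

Call:
{"method": "send_rows", "body": {
  "rows": [
    [[0, 12, 0, -4, 0, 0, 100], [0, 35, 0, -10, 0, 0, 100], [0, 62, 0, -17, 0, 0, 100], [0, 90, -1, -25, 0, 0, 100], [0, 118, -1, -32, 0, 0, 100], [0, 145, -2, -39, 0, 0, 100], [0, 162, -2, -45.7, 0, 0, 100], [0, 169, -2, -45.7, 0, 0, 100]]
  ]
}}

```text
clock: 18.45
position: [0.5407, 0.212, 0.1263]
ee_rot: [-0.549, 1.501, 0.551]
force: [-0.1, 0.7, -0.2]
width: 1.0
```

```bash
python3 -c "
from h import *
go([.5415,.21,.13],40)
for n,b in (('top',(180,280,190,240)),('scene',(185,285,175,245))):
  im,d=optics.get_image(n); np.savez(n+'13.npz',im=im,d=d); save(cv2.resize(im[b[2]:b[3],b[0]:b[1]],None,fx=8,fy=8,interpolation=cv2.INTER_CUBIC),n+'13.png')"
```

```text
t 18.45 pos [0.5407 0.212  0.1263] yaw 40.26 F [-0.1  0.7 -0.2] w 92.0 q [-0.02  0.51 -0.64  1.73  0.35  1.02 -0.08]
shift mm [-3.7 -2.  -0.6] turn [ 0.26 -0.01 -0.09]
```

View pics/top13.png

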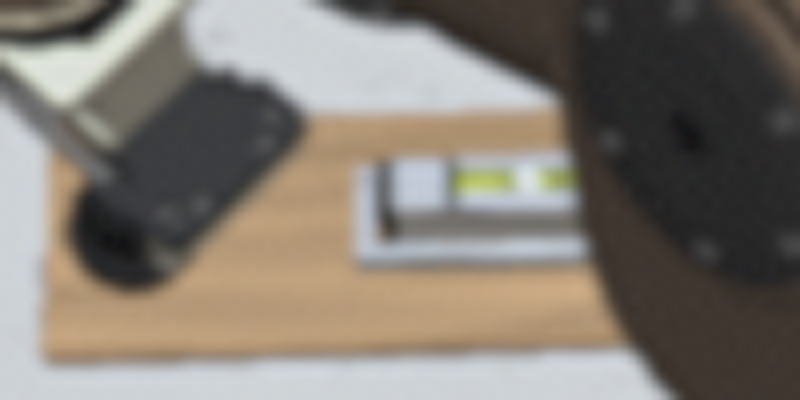

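View pics/scene13.png

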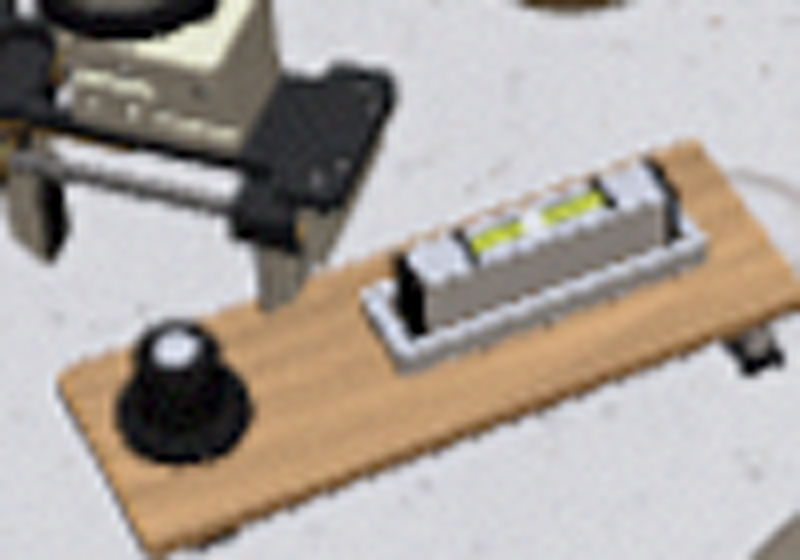

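```bash
python3 -c "
from h import *
go([.542,.2105,.042],40)"
```

```text
t 18.55 pos [0.5409 0.2106 0.1264] yaw 39.89 F [ 0.3 -0.3  0.8] w 92.1 q [-0.02  0.51 -0.64  1.73  0.35  1.02 -0.08]
shift mm [84.4 -0.9  0.8] turn [-0.11 -0.03 -0.05]
```

Call:
{"method": "send_rows", "body": {
  "rows": [
    [[5, -0.5, 0.5, 0, 0, 0, 100], [20, -0.9, 0.8, 0, 0, 0, 100], [38, -0.9, 0.8, 0, 0, 0, 100], [55, -0.9, 0.8, 0, 0, 0, 100], [68, -0.9, 0.8, 0, 0, 0, 100], [77, -0.9, 0.8, 0, 0, 0, 100], [81, -0.9, 0.8, 0, 0, 0, 100], [81, -0.9, 0.8, 0, 0, 0, 100]]
  ]
}}

```text
clock: 19.35
position: [0.5422, 0.2095, 0.0454]
ee_rot: [-0.546, 1.502, 0.546]
force: [-0.7, 0.6, 0.1]
width: 0.999
```

```bash
python3 -c "
from h import *
go([.542,.2105,.042],40)
for n,b in (('scene',(185,285,175,245)),):
  im,d=optics.get_image(n); np.savez(n+'14.npz',im=im,d=d); save(cv2.resize(im[b[2]:b[3],b[0]:b[1]],None,fx=8,fy=8,interpolation=cv2.INTER_CUBIC),n+'14.png')"
```

```text
t 19.35 pos [0.5422 0.2095 0.0454] yaw 40.0 F [-0.7  0.6  0.1] w 91.9 q [-0.05  0.6  -0.59  1.8   0.42  0.87 -0.14]
shift mm [3.4 0.9 0.5] turn [ 0.   -0.04 -0.01]
```

View pics/scene14.png

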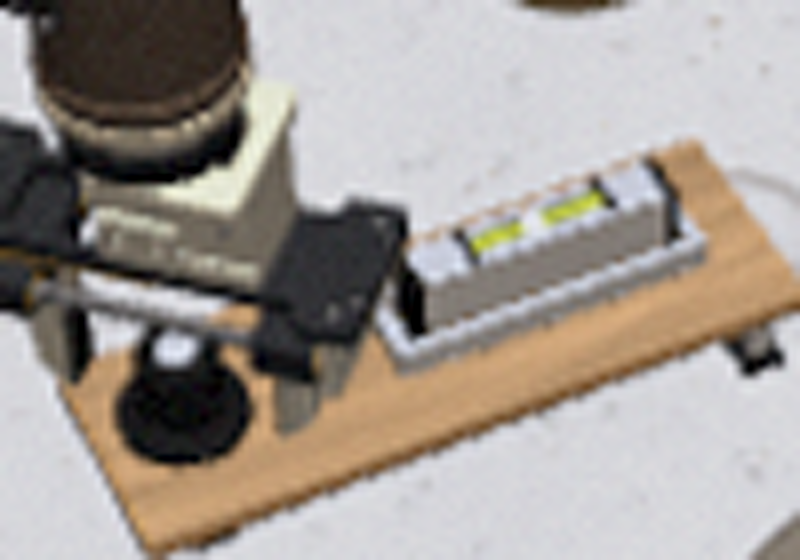

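Call:
{"method": "send_rows", "body": {
  "rows": [
    [[1.5, 0.9, 0.5, 0, 0, 0, 70], [3, 0.9, 0.5, 0, 0, 0, 40], [3, 0.9, 0.5, 0, 0, 0, 0], [3, 0.9, 0.5, 0, 0, 0, 0], [3, 0.9, 0.5, 0, 0, 0, 0], [3, 0.9, 0.5, 0, 0, 0, 0], [3, 0.9, 0.5, 0, 0, 0, 0], [3, 0.9, 0.5, 0, 0, 0, 0]]
  ],
  "grip_force": 60
}}

```text
clock: 20.2
position: [0.5431, 0.2114, 0.0431]
ee_rot: [-0.546, 1.499, 0.547]
force: [3.0, 3.9, -2.2]
width: 0.384
```

Call:
{"method": "send_rows", "body": {
  "rows": [
    [[0, 0, 0, 0, 0, 0, 0], [0, 0, 0, 0, 0, 0, 0], [0, 0, 0, 0, 0, 0, 0], [0, 0, 0, 0, 0, 0, 0], [0, 0, 0, 0, 0, 0, 0], [0, 0, 0, 0, 0, 0, 0], [0, 0, 0, 0, 0, 0, 0], [0, 0, 0, 0, 0, 0, 0]]
  ]
}}

```text
clock: 21.0
position: [0.5431, 0.2114, 0.0431]
ee_rot: [-0.546, 1.499, 0.547]
force: [4.0, 3.2, -2.9]
width: 0.38
```

```bash
python3 -c "
from h import *
go([.542,.2105,.042],40)"
```

```text
t 21.0 pos [0.5431 0.2114 0.0431] yaw 40.02 F [ 4.   3.2 -2.9] w 35.0 q [-0.06  0.6  -0.59  1.8   0.43  0.86 -0.15]
shift mm [ 1.1 -0.  -1.4] turn [ 0.02  0.11 -0.  ]
```

Call:
{"method": "send_rows", "body": {
  "rows": [
    [[1, 0, 1, 0, 0, 0, 0], [2, 0, 1, 0, 0, 0, 0], [3, 0, 1, 0, 0, 0, 0], [4, 0, 1, 0, 0, 0, 0], [5, 0, 1, 0, 0, 0, 0], [6, 0, 1, 0, 0, 0, 0], [7, 0, 1, 0, 0, 0, 0], [8, 0, 1, 0, 0, 0, 0]]
  ]
}}

```text
clock: 21.8
position: [0.5431, 0.2123, 0.0359]
ee_rot: [-0.547, 1.5, 0.547]
force: [-0.5, 3.8, 11.2]
width: 0.38
```

```bash
python3 -c "
from h import *
go([.5431,.2114,.035],40)
for n,b in (('scene',(185,285,175,245)),):
  im,d=optics.get_image(n); np.savez(n+'15.npz',im=im,d=d); save(cv2.resize(im[b[2]:b[3],b[0]:b[1]],None,fx=8,fy=8,interpolation=cv2.INTER_CUBIC),n+'15.png')"
```

```text
t 21.8 pos [0.5431 0.2123 0.0359] yaw 40.06 F [-0.5  3.8 11.2] w 35.0 q [-0.06  0.61 -0.58  1.81  0.43  0.85 -0.15]
shift mm [ 0.9 -0.7 -0.6] turn [0.06 0.06 0.01]
```

View pics/scene15.png

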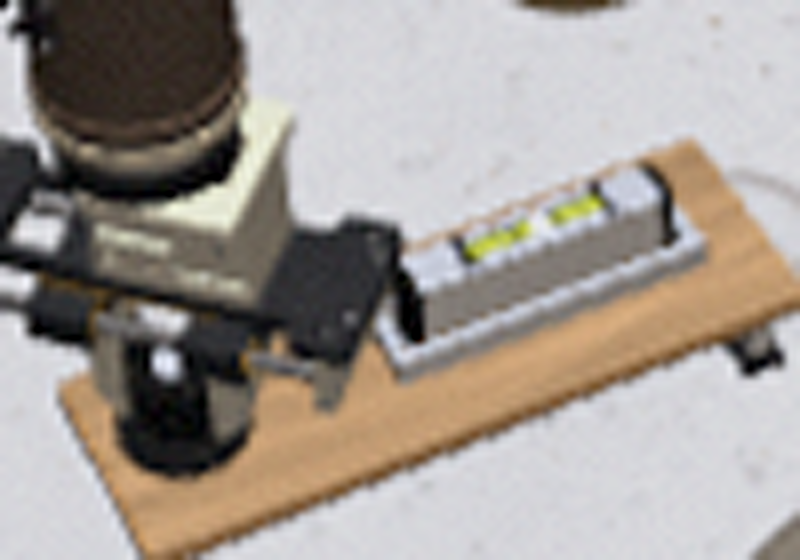

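Call:
{"method": "send_rows", "body": {
  "rows": [
    [[1, 0, 0, 0, 0, 0, 0], [1, 0, 0, 0, 0, 0, 0], [0.4, 0, 0, 4, 0, 0, 0], [-0.3, 0, 0, 8, 0, 0, 0], [-0.9, 0, 0, 12, 0, 0, 0], [-1.5, 0, 0, 16, 0, 0, 0], [-2.1, 0, 0, 20, 0, 0, 0], [-2.1, 0, 0, 20, 0, 0, 0]]
  ]
}}

```text
clock: 22.65
position: [0.5433, 0.2123, 0.0382]
ee_rot: [-0.273, 1.552, 0.273]
force: [-0.3, 1.8, 10.3]
width: 0.382
```

```bash
python3 -c "
from h import *
go([.5431,.2114,.035],20)
for n,b in (('scene',(185,285,175,245)),):
  im,d=optics.get_image(n); np.savez(n+'16.npz',im=im,d=d); save(cv2.resize(im[b[2]:b[3],b[0]:b[1]],None,fx=8,fy=8,interpolation=cv2.INTER_CUBIC),n+'16.png')"
```

```text
t 22.65 pos [0.5433 0.2123 0.0382] yaw 19.93 F [-0.3  1.8 10.3] w 35.2 q [-0.12  0.59 -0.49  1.81  0.37  0.83 -0.44]
shift mm [ 3.2 -0.7 -0.5] turn [-0.07  0.09  0.  ]
```

View pics/scene16.png

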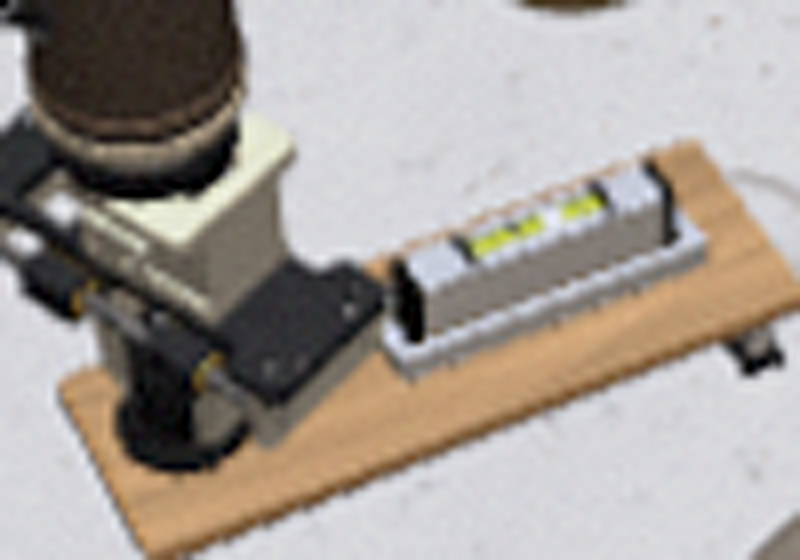

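Call:
{"method": "send_rows", "body": {
  "rows": [
    [[0.6, 0, 0, 0, 0, 0, 0], [0, 0, 0, 4, 0, 0, 0], [-0.6, 0, 0, 8, 0, 0, 0], [-1.2, 0, 0, 12, 0, 0, 0], [-1.9, 0, 0, 16, 0, 0, 0], [-2.6, 0, 0, 20, 0, 0, 0], [-2.6, 0, 0, 20, 0, 0, 0], [-2.6, 0, 0, 20, 0, 0, 0]]
  ]
}}

```text
clock: 23.5
position: [0.5435, 0.2119, 0.041]
ee_rot: [0.0, 1.569, 0.0]
force: [-1.1, -0.3, 14.6]
width: 0.383
```

Call:
{"method": "send_rows", "body": {
  "rows": [
    [[0.5, 0, 0, 0, 0, 0, 0], [0.5, 0, 0, 0, 0, 0, 0], [0.5, 0, 0, 0, 0, 0, 0], [0.5, 0, 0, 0, 0, 0, 0], [0.5, 0, 0, 0, 0, 0, 0], [0.5, 0, 0, 0, 0, 0, 0], [0.5, 0, 0, 0, 0, 0, 0], [0.5, 0, 0, 0, 0, 0, 0]]
  ]
}}

```text
clock: 24.3
position: [0.5435, 0.2119, 0.0409]
ee_rot: [0.0, 1.569, 0.001]
force: [-1.8, -0.5, 18.8]
width: 0.38
```

Call:
{"method": "send_rows", "body": {
  "rows": [
    [[0, 0, 0, 0, 0, 0, 0], [0, 0, 0, 0, 0, 0, 0], [0, 0, 0, 0, 0, 0, 0], [0, 0, 0, 0, 0, 0, 0], [0, 0, 0, 0, 0, 0, 0], [0, 0, 0, 0, 0, 0, 0], [0, 0, 0, 0, 0, 0, 0], [0, 0, 0, 0, 0, 0, 0]]
  ]
}}

```text
clock: 25.1
position: [0.5435, 0.212, 0.0409]
ee_rot: [0.0, 1.569, 0.001]
force: [-2.9, -0.6, 19.1]
width: 0.38
```

```bash
python3 -c "
from h import *
go([.5431,.2114,.035],0)
for n,b in (('scene',(185,285,175,245)),('top',(180,280,190,240))):
  im,d=optics.get_image(n); np.savez(n+'17.npz',im=im,d=d); save(cv2.resize(im[b[2]:b[3],b[0]:b[1]],None,fx=8,fy=8,interpolation=cv2.INTER_CUBIC),n+'17.png')"
```

```text
t 25.1 pos [0.5435 0.212  0.0409] yaw 0.02 F [-2.9 -0.6 19.1] w 35.0 q [-0.18  0.57 -0.41  1.81  0.3   0.82 -0.73]
shift mm [ 5.9 -0.6 -0.5] turn [ 0.02  0.1  -0.03]
```

View pics/scene17.png

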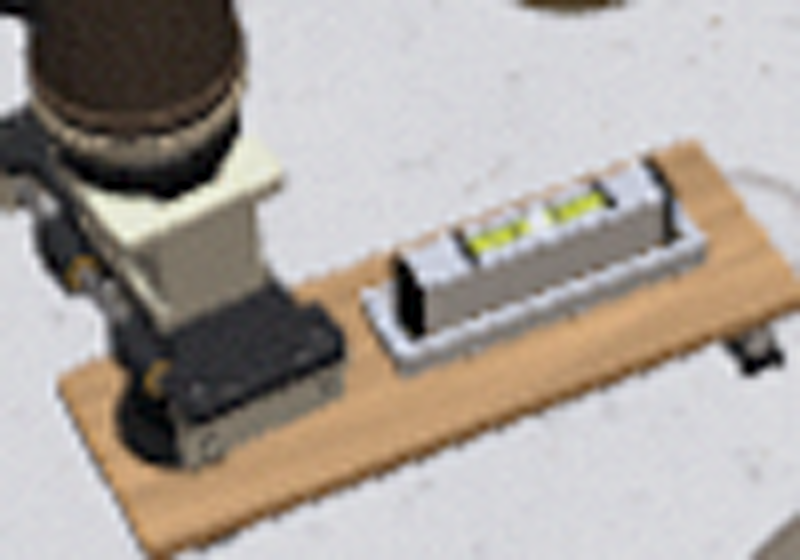

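View pics/top17.png

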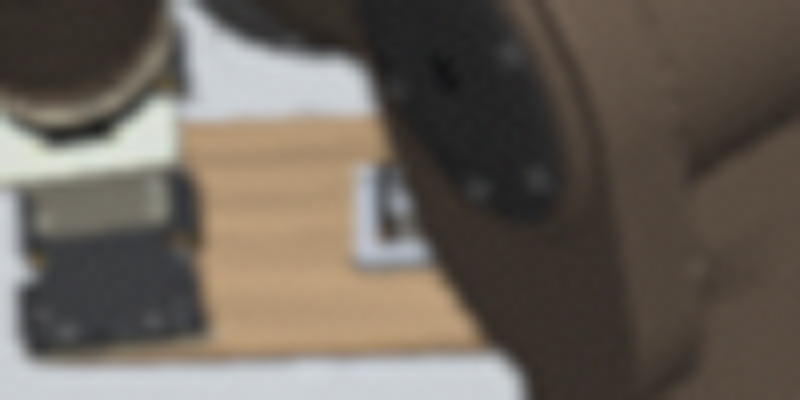

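```bash
cat > bub.py <<'E'
from h import *
from scipy.ndimage import map_coordinates
from scipy.optimize import least_squares
def prof(im,c,yaw,z,plot=False):
    s=np.arange(-.075,.0751,.0005); e=np.array([np.cos(yaw),np.sin(yaw),0]);f=np.array([e[1],-e[0],0])
    acc=0
    for w in(-.003,0,.003):
        q=proj('scene',np.array([c[0],c[1],z])+s[:,None]*e+w*f)
        acc=acc+np.array([map_coordinates(im[...,k].astype(float),[q[:,1],q[:,0]],order=1) for k in range(3)])
    return s,acc/3
def analyse(im,c,yaw,z):
    s,a=prof(im,c,yaw,z); ye=(a[0]+a[1])/2-a[2]; br=a.sum(0)
    # ends of vial: yellow 50% outer crossings; bubble: centroid of yellow dip inside
    h=ye.max()*.5; i=np.where(ye>h)[0]
    def cross(i0,i1): return s[i0]+(h-ye[i0])/(ye[i1]-ye[i0])*(s[i1]-s[i0])
    L=cross(i[0]-1,i[0]);Rr=cross(i[-1],i[-1]+1)
    g=np.where(np.diff(i)>1)[0]; gaps=[(cross(i[k],i[k]+1),cross(i[k+1]-1,i[k+1])) for k in g]
    m=(s>L)&(s<Rr); dip=np.clip(h*1.6-ye,0,None)*m*(br>350)
    # level ends from bright->dark (silver to black)
    print('vial',round(L*1e3,1),round(Rr*1e3,1),'mid',round((L+Rr)*500,1),'gaps',[tuple(np.round(np.array(x)*1e3,1)) for x in gaps],'dipC',round((dip*s).sum()/dip.sum()*1e3,1))
    return s,ye,br
if __name__=='__main__':
    for f,c,yaw,z in(('scene0',(.503,-.305),79.2,.046),('scene13',(.5263,.0415),84.3,.1065),('scene15',(.5263,.0415),84.3,.1045),('scene16',(.5263,.0415),84.3,.1055),('scene17',(.5263,.0415),84.3,.1065)):
        im=np.load(f+'.npz')['im']; 
        for dx in(-.002,0,.002): print(f,dx,end=' '); analyse(im,(c[0]+dx,c[1]),np.radians(yaw),z)
E
python3 bub.py
```

```text
scene0 -0.002 vial -34.1 29.4 mid -2.3 gaps [(np.float64(-8.0), np.float64(3.6))] dipC -0.2
scene0 0 vial -34.9 28.3 mid -3.3 gaps [(np.float64(-8.8), np.float64(2.7))] dipC -0.7
scene0 0.002 vial -35.9 27.5 mid -4.2 gaps [(np.float64(-9.5), np.float64(1.9))] dipC -1.6
scene13 -0.002 vial -36.4 29.8 mid -3.3 gaps [(np.float64(-67.3), np.float64(-34.2)), (np.float64(-5.7), np.float64(5.7))] dipC 0.3
scene13 0 vial 8.9 71.2 mid 40.1 gaps [(np.float64(-67.5), np.float64(-34.6)), (np.float64(-6.2), np.float64(5.5)), (np.float64(28.9), np.float64(68.5))] dipC 46.3
scene13 0.002 Traceback (most recent call last):
  File "bub.py", line 25, in <module>
    for dx in(-.002,0,.002): print(f,dx,end=' '); analyse(im,(c[0]+dx,c[1]),np.radians(yaw),z)
                                                  ~~~~~~~^^^^^^^^^^^^^^^^^^^^^^^^^^^^^^^^^^^^^
  File "bub.py", line 16, in analyse
    L=cross(i[0]-1,i[0]);Rr=cross(i[-1],i[-1]+1)
                            ~~~~~^^^^^^^^^^^^^^^
  File "bub.py", line 15, in cross
    def cross(i0,i1): return s[i0]+(h-ye[i0])/(ye[i1]-ye[i0])*(s[i1]-s[i0])
                                               ~~^^^^
IndexError: index 301 is out of bounds for axis 0 with size 301
```

```bash
sed -i 's/np.arange(-.075,.0751,.0005)/np.arange(-.046,.0461,.0005)/' bub.py; python3 bub.py | grep -v "0.002"
```

```text
scene0 0 vial -34.9 28.3 mid -3.3 gaps [(np.float64(-8.8), np.float64(2.7))] dipC -0.7
scene13 0 vial -34.6 28.9 mid -2.8 gaps [(np.float64(-6.2), np.float64(5.5))] dipC 0.2
scene15 0 vial -34.1 31.5 mid -1.3 gaps [(np.float64(-11.0), np.float64(1.1))] dipC -3.2
scene16 0 vial -33.7 29.3 mid -2.2 gaps [(np.float64(-15.5), np.float64(-4.6)), (np.float64(6.9), np.float64(9.6))] dipC -5.7
scene17 0 vial -34.2 30.1 mid -2.1 gaps [(np.float64(-9.7), np.float64(2.3))] dipC -2.8
```

Call:
{"method": "send_rows", "body": {
  "rows": [
    [[-0.3, 0, 0, 2, 0, 0, 0], [-0.6, 0, 0, 4, 0, 0, 0], [-0.9, 0, 0, 6, 0, 0, 0], [-0.9, 0, 0, 6, 0, 0, 0], [-0.9, 0, 0, 6, 0, 0, 0], [-0.9, 0, 0, 6, 0, 0, 0], [-0.9, 0, 0, 6, 0, 0, 0], [-0.9, 0, 0, 6, 0, 0, 0]]
  ]
}}

```text
clock: 26.0
position: [0.5436, 0.2117, 0.0418]
ee_rot: [0.082, 1.567, -0.082]
force: [-2.0, -1.2, 18.1]
width: 0.384
```

Call:
{"method": "send_rows", "body": {
  "rows": [
    [[0, 0, 0, 0, 0, 0, 0], [0, 0, 0, 0, 0, 0, 0], [0, 0, 0, 0, 0, 0, 0], [0, 0, 0, 0, 0, 0, 0], [0, 0, 0, 0, 0, 0, 0], [0, 0, 0, 0, 0, 0, 0], [0, 0, 0, 0, 0, 0, 0], [0, 0, 0, 0, 0, 0, 0]]
  ]
}}

```text
clock: 26.8
position: [0.5436, 0.2118, 0.0418]
ee_rot: [0.082, 1.567, -0.082]
force: [-2.5, -2.0, 18.3]
width: 0.381
```

Call:
{"method": "send_rows", "body": {
  "rows": [
    [[0, 0, 0, 0, 0, 0, 0], [0, 0, 0, 0, 0, 0, 0], [0, 0, 0, 0, 0, 0, 0], [0, 0, 0, 0, 0, 0, 0], [0, 0, 0, 0, 0, 0, 0], [0, 0, 0, 0, 0, 0, 0], [0, 0, 0, 0, 0, 0, 0], [0, 0, 0, 0, 0, 0, 0]]
  ]
}}

```text
clock: 27.6
position: [0.5435, 0.2118, 0.0418]
ee_rot: [0.082, 1.568, -0.082]
force: [-2.8, -1.1, 17.7]
width: 0.382
```

```bash
python3 -c "
from h import *
from bub import analyse
go([.5431,.2114,.035],0)
for k in range(3):
  im,d=optics.get_image('scene'); analyse(im,(.5263,.0415),np.radians(84.3),.1065)
np.savez('scene18.npz',im=im,d=d); b=(185,285,175,245); save(cv2.resize(im[b[2]:b[3],b[0]:b[1]],None,fx=8,fy=8,interpolation=cv2.INTER_CUBIC),'scene18.png')"
```

```text
t 27.6 pos [0.5435 0.2118 0.0418] yaw -5.97 F [-2.8 -1.1 17.7] w 35.2 q [-0.2   0.56 -0.38  1.82  0.28  0.81 -0.82]
shift mm [ 6.8 -0.4 -0.4] turn [-5.97  0.1  -0.02]
vial -34.5 29.9 mid -2.3 gaps [(np.float64(-6.8), np.float64(2.6))] dipC -1.6
vial -34.5 29.9 mid -2.3 gaps [(np.float64(-6.8), np.float64(2.6))] dipC -1.7
vial -34.5 29.9 mid -2.3 gaps [(np.float64(-6.9), np.float64(2.6))] dipC -1.6
```

View pics/scene18.png

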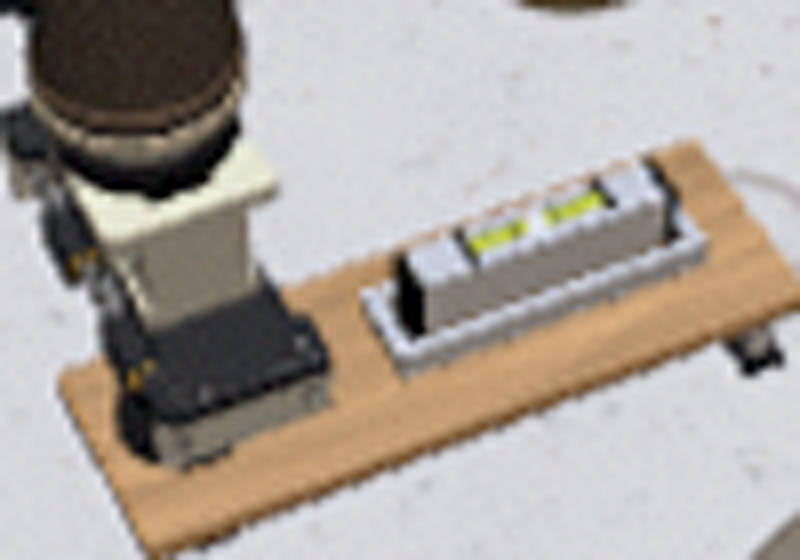

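```bash
python3 -c "
from h import *
d=np.load('scene18.npz')['d']
v,u=np.mgrid[0:384,0:512]; P=at_depth('scene',np.c_[u.ravel(),v.ravel()],d.ravel()).reshape(384,512,3)
e=np.array([np.cos(np.radians(84.3)),np.sin(np.radians(84.3))]);f=np.array([e[1],-e[0]])
r=P[...,:2]-[.5263,.0415]; a=r@e;b=r@f
near=lambda lo,hi,w: (a>lo)&(a<hi)&(abs(b)<w)
for lo,hi in((-.055,-.04),(.04,.055)): print('level top z',np.median(P[near(lo,hi,.009)][:,2]),'board z',np.median(P[(a>lo)&(a<hi)&(b<-.028)&(b>-.048)][:,2]))
print(arm.observe()['force'],arm.observe()['clock'])
"
```

```text
level top z 0.10421896234037598 board z 0.056122299807137566
level top z 0.10456412223221312 board z 0.05874774957520135
[-1.89784206 -1.5552971  18.98300691] 27.75
```

```bash
python3 -c "
from h import *
e=np.array([np.cos(np.radians(84.3)),np.sin(np.radians(84.3))]);f=np.array([e[1],-e[0]])
v,u=np.mgrid[0:384,0:512]
for n,k in(('scene',13),('scene',14),('scene',17),('scene',18),('top',13)):
  d=np.load(f'{n}{k}.npz')['d']; P=at_depth(n,np.c_[u.ravel(),v.ravel()],d.ravel()).reshape(384,512,3)
  r=P[...,:2]-[.5263,.0415]; a=r@e;b=r@f
  m=(abs(a)<.075)&(((b<-.026)&(b>-.05))|((b>.03)&(b<.05)))&(P[...,2]<.072)&(P[...,2]>.04)
  A=np.c_[a[m],np.ones(m.sum())]; co=np.linalg.lstsq(A,P[m][:,2],rcond=None)[0]
  t=(abs(b)<.008)&(abs(a)>.037)&(abs(a)<.057)&(P[...,2]>.085)
  h=P[t][:,2]-(a[t]*co[0]+co[1])
  print(n,k,m.sum(),co,'height above board',np.median(h[a[t]<0])if (a[t]<0).any() else 0,np.median(h[a[t]>0]), t.sum())
"
```

```text
scene 13 254 [0.00636291 0.06155074] height above board 0.04321955070389545 0.04370432029141841 39
scene 14 220 [0.0035828  0.06160169] height above board 0.0433789133417666 0.04265873220179382 42
scene 17 250 [-0.00305839  0.06124415] height above board 0.04268828392541521 0.042748348932007504 40
scene 18 247 [0.00160354 0.06112666] height above board 0.043471486837957055 0.04414556184899744 40
top 13 328 [0.00843183 0.06133398] height above board 0 0.04446997143014414 26
```

The level's top is 43–44 mm above the board, so it is seated. Board slope is about 0, the bubble is centred, and the push is about 18 N against the stop. Handing in.

```bash
python3 -c "
from h import *
print(arm.sign_off())"
```

```text
the job is handed in; nothing more can be done
None
```

I put the 130 mm level in the slot and let go of it, then gripped the knob, pressed it to its stop and turned it about 46° clockwise. I handed in with the knob still gripped and pressed; no verdict was reported.

**Last checks**
- **Level:** its top is 43–44 mm above the board at both ends, which matches its 44 mm height, so it is seated. I let go before moving to the knob and did not touch it again.
- **Foot:** the push was about 18 N. Pressing 0.5 mm further raised the force by 4 N with no movement, so the foot is on its stop.
- **Bubble:** three scene-camera pictures put it about 0.2 mm from the vial's middle. The same measurement gave 0.25 mm when the level stood on the flat worktop. The top camera's view was blocked by the arm. The slope worked out from the start reading and the turn gave about 1.4 mm off centre, which disagrees a little but is within the 3 mm allowed.
- **Bystanders:** I planned to stay clear of the cup, bowl, scraper and jar, but did not measure them again at the end.

**What went wrong on the way**
- **First grasp:** it closed on nothing, because the fingertips are about 35 mm above the reported TCP.
- **Worktop touch:** I measured that offset by pressing the open fingers on the worktop. The wrist force reached 76 N, under the 120 N limit, and I allowed for the offset from then on.

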